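# Go / no-go check of a turned pin

## Robot

A 6-joint arm with a two-finger parallel gripper is mounted at the origin on the work surface. World frame = base frame: x ahead of the robot, y to its left, z up, the work surface at z = 0. Lengths are in m, angles in rad, forces in N, time in s.
With the tool pointing down it reaches from about 0.3 to 1 m from the base axis. Payload 5.1 kg.
Tool frame: the origin (TCP) lies midway between the tips of the shut fingers; the grasp point (between the pads) lies 19 mm behind it (grasp_offset is the distance from the TCP to the grasp point, in m); z points along the fingers, y is the direction in which the jaws open and shut (so a half turn about z gives the same grasp; the last joint's range is limited). The gripper opens to 95 mm and grips with 3 to 60 N. Pads are 20 mm wide; open, the fingers measure 119 mm over their backs; the gripper's body (75 mm by 180 mm) begins 59 mm behind the grasp point.
Start: joints at [-1.186, 0.124, 1.65, -0, 1.367, -0.083], TCP at [0.293, -0.58, 0.215] pointing down, gripper open.
Joint ranges: [-2.61, 2.61], [-1.02, 2.33], [0.03, 2.71], [-1.35, 4.49], [0.32, 2.68], [-2.91, 2.91]. Speed limits (rad/s): [2.57, 2.57, 3.14, 3.14, 3.14, 3.14].

## Interface

Orientations are given as a unit quaternion [w, x, y, z].
In Python, from bench import * gives the robot as it stands.
- The arm moves only by the tool drive_tool, never from a script. Its arguments are lists of equal length, an entry for each row: "delta_pos": the shift along the tool's x, y, z each as a share of 0.1 m, from -1 to 1, a list of three; "turn": the turn about the tool's z as a share of 90 degrees, from -1 to 1; "jaw": the opening, from 0 (shut) to 1 (fully open). In form: {"delta_pos": [[dx, dy, dz], ...], "turn": [turn, ...], "jaw": [jaw, ...]}. A call has 1 to 5 rows; each row is the pose to reach, as a shift and turn from the pose commanded when the call began, along the tool's axes at that moment; what a row does not reach only later rows make up. A row lasts 1/12 s, in which the tool goes at most 41.7 mm and 7.16 degrees, less where a joint would pass 70% of its speed; a pose out of reach is approached as far as the arm can. A call with a number of a shift or a turn outside -1 to 1 is refused whole. A call with a gripper value outside its range is refused whole. The fingers move at their own pace and stop on an object; "newtons" is the grip in N (left out, the last holds). Time passes only in rows, so rows that repeat a pose let the fingers close. It gives the time, the measured TCP pose, the force and the opening at its end, in the units of the state.
- observe(): the state, without advancing time (a new reading comes with each control period).
- read_camera(name): name is "side" or "top" or "wrist"; returns the picture (384x512x3 uint8, blue, green, red); there is no depth.
- camera_params(name): a dict with "fx", "fy", "cx", "cy" (pixels), "dist_coeffs" ([k1, k2, p1, p2, k3] as OpenCV has them; the pictures are not rectified), "position" and "attitude" of the camera in the world; the wrist camera has in their place "hand_eye" (4x4, takes a point from camera to tool coordinates, whose origin is the TCP and whose axes are the flange's). Camera axes: x right, y down, z forward; pixel columns grow to the right and rows downward; lengths in m; the calibration is good to about 2 mm. A picture is of the moment at which its call begins: read the wrist's pose just before it. camera_params takes no time and is no camera call.
- finish_job(): hands the job in, once; it reports no verdict.
Trained networks look in the newest picture that a camera, given by its name, has taken for a name from the list of things; names that differ only in an ending like _2 or _b are one class to them, and where a whole thing is asked for, a point or a joint stands for the part that bears it (a point fixed in the world has none). Each returns a list of dicts, best first, with "confidence" (0 to 1); they miss things now and then, are a little off and sometimes report something else, mostly with a low value. They report only what shows in the picture. A call takes as long as a camera call. They do not tell look-alikes from the thing itself.
- spot_in(query, camera): "point" ([column, row] in pixels, amid what is visible of it).
- outline_of(query, camera): "region" (384x512 bool, what is visible of it) and "point" ([column, row] in pixels, amid what is visible of it).
The state is a dict: "clock": time; "joints": joint angles; "qd": joint speeds; "joint_efforts": joint torques, N m; "position": TCP position; "tool_rot": TCP orientation; "contact_force": force on the tool from outside, world axes, zero at the start; "ft_torque": the same for the moment, N m; "opening": opening from 0.0 (shut) to 1.0 (fully open).
Only numpy, scipy, OpenCV 4.12 (cv2) and the standard library are available. Lean on these libraries where they do the work, as an engineer would, in place of code of your own. Each camera call takes 0.05 s, during which the arm holds its last target.

## Task

Check the loose aluminium pin on the two gap gauges: stand it upright on the plate of the wider (go) gauge in front of its rounded jaw ends and slide it along the plate right through the gap until it is clear of the jaws on the far side. Then set it upright on the plate of the narrower (no-go) gauge in front of the rounded jaw ends, slide it against the gap and press it there for a second with about 10 N, never over 30 N on either gauge's jaws; it must be stopped there and not forced in. Finally stand the pin upright in the grey tray and let go, leaving the tube, bottle and screwdriver alone.

Things in the scene. Friction and masses are not known exactly. Their poses are not given: they have to be found in the camera images.
- pin_mid (a point): centre (half-way up, 37.5 mm above the foot) of the part to be checked: a solid plain turned aluminium pin, a cylinder of diameter 40 mm and height 75 mm, about 0.25 kg, standing upright and loose on the bench at the start. Fingers kept 30 mm or more above its foot clear the jaws; z axis along the pin
- go_plate: the go gauge's plate: fixed, aluminium, 200 (x) x 100 (y) x 8 mm, origin at the centre of its underside on the bench, x along the gap towards its exit, z up. The jaws stand in its middle; before (-x) and behind (+x) them 75 mm of flat plate are free
- go_jaws: the go gauge's two fixed parallel steel jaws; origin midway between them on top of the plate, x along the open-ended gap. Gap 42 mm (1 mm to spare each side of the pin); jaws 25 mm high (tops 33 mm above the bench), 20 mm thick, from x = -25 to +25 mm; their -x ends are rounded, radius 10 mm (entry, towards the robot), the +x ends square (exit)
- nogo_plate: the no-go gauge's plate: same size, origin and axes as the go gauge's. It carries two jaws like the go jaws but 34 mm apart, gap along x, centred on y = 0. The pair is clamped rigidly up to 14 mm either way along x from the plate's middle, differently each time; this pose does not tell where
- nogo_front (a point): point on top of the no-go plate (8 mm above the bench), 70 mm before its centre (-x), in line with its gap; axes as the plate's. The pin slid from here along +x must be stopped by the rounded jaw ends, with its axis after 28 to 56 mm of travel (about 42 mm with the jaws in the plate's middle). All is rigid: force rises steeply; a pin pressed down drags on the plate
- tray_in (a point): centre of the inner floor (4 mm above the bench) of the tray for checked parts: a fixed grey square plastic tray, 110 x 110 mm outside, walls 4 mm thick, top of the walls 22 mm above the bench
- tube_mid (a point): centre of a bystander: loose upright aluminium tube, diameter 52 mm, height 100 mm
- bottle_mid (a point): centre of a bystander: loose white plastic bottle, diameter 44 mm, height 110 mm
- driver_grip (a point): handle of a bystander: loose screwdriver about 170 mm long lying on the bench between the robot and the gauges
There are look-alikes about, which are no part of the job. What is shaped like the nogo_plate but black is not meant. What is shaped like the part that bears pin_mid but purple is not meant.

How it is judged:
On the way, in this order (a step that is already met when the one before it is completed fails the run):
1. the pin stands upright on the go plate, in front of the go gap (x of pin_mid in the frame of go_plate between -0.095 and -0.03 m and y of pin_mid in the frame of go_plate between -0.02 and 0.02 m and z of pin_mid in the frame of go_plate between 0.04 and 0.0505 m and angle between pin_mid's own z axis and vertical below 0.12 rad), for 0.1 s.
2. the pin is inside the go gap, upright, down on the plate (x of pin_mid in the frame of go_plate between -0.015 and 0.015 m and y of pin_mid in the frame of go_plate between -0.004 and 0.004 m and z of pin_mid in the frame of go_plate between 0.04 and 0.0505 m and angle between pin_mid's own z axis and vertical below 0.12 rad), for 0.1 s.
3. the pin has come out on the far side of the go gap, still upright on the plate (x of pin_mid in the frame of go_plate between 0.044 and 0.098 m and y of pin_mid in the frame of go_plate between -0.02 and 0.02 m and z of pin_mid in the frame of go_plate between 0.04 and 0.0505 m and angle between pin_mid's own z axis and vertical below 0.12 rad), for 0.05 s.
4. the pin, upright and down on the no-go plate, is pressed against the no-go jaws with more than 3 N for 0.4 s and stopped (contact force between pin and nogo_jaws above 3 N and x of pin_mid in the frame of nogo_plate between -0.049 and -0.006 m and y of pin_mid in the frame of nogo_plate between -0.005 and 0.005 m and z of pin_mid in the frame of nogo_plate between 0.04 and 0.0505 m and angle between pin_mid's own z axis and vertical below 0.12 rad), for 0.4 s.
At the end, for the whole second after the job is handed in: the pin stands upright (within 0.1 rad) on the floor of the tray, its axis within 50 mm of the tray's centre, at rest and released (horizontal distance between pin_mid and tray_in below 0.05 m and z of pin_mid in the frame of tray_in below 0.042 m and angle between pin_mid's own z axis and vertical below 0.1 rad and linear speed of pin below 0.02 m/s and contact force between the fingers and pin below 0.1 N); the robot touches nothing.
It fails at once if the pin is pressed on the go jaws with more than 30 N (contact force between pin and go_jaws above 30 N).
It fails at once if the pin is pressed on the no-go jaws with more than 30 N (contact force between pin and nogo_jaws above 30 N).
It fails at once if the pin is forced into the no-go gap (x of pin_mid in the frame of nogo_plate between -0.002 and 0.025 m and y of pin_mid in the frame of nogo_plate between -0.015 and 0.015 m and z of pin_mid in the frame of nogo_plate between 0.03 and 0.068 m).
It fails at once if the tube, bottle or screwdriver is pushed away by more than 20 mm (distance of any of tube_mid, bottle_mid, driver_grip from where it was at the start of the episode above 0.02 m).
It also fails if it takes over 72 s, if anything falls off the work surface, if the arm or the gripper's body presses on something with over 40 N, if the wrist force passes 120 N, or if a joint passes its speed limit or range.

## Working session

There is one attempt and no reset: what is moved stays moved. The work goes in short steps, Python scripts to look and compute and a tool call to move; the robot and the scene stay as the last step left them, time stands still between calls to the robot, and variables do not carry over. Pictures are saved under pics/ and viewed, and the job is handed in when it is done.

Besides the shell and the picture viewer there is one more tool, called after "Request:" as name([rows], argument=value, ...), one row to a line, values as JSON. drive_tool: Moves the arm, as the interface text tells. Shift numbers are shares of 0.1 m and turn numbers shares of 90 degrees, none past 1 either way. Its arguments: {"type":"object","properties":{"delta_pos":{"type":"array"},"turn":{"type":"array"},"jaw":{"type":"array"},"newtons":{"type":"number"}},"required":["delta_pos","turn","jaw"]}

```bash
mkdir -p pics; ls; cat > h.py <<'E'
from bench import *
import numpy as np, cv2
from scipy.spatial.transform import Rotation as R
def rot(q): return R.from_quat([q[1],q[2],q[3],q[0]]).as_matrix()
E
python3 - <<'E'
from h import *
s=observe();print(s)
for c in ["side","top","wrist"]:
    p=camera_params(c);print(c,p)
    cv2.imwrite(f"pics/{c}0.png",read_camera(c))
E
```

```text
pics
{'clock': 0.0, 'joints': array([-1.18557944e+00,  1.24513748e-01,  1.65161285e+00, -4.93390876e-06,
        1.36749987e+00, -8.25825720e-02]), 'qd': array([ 2.66679512e-04, -4.13531736e-04,  2.04786276e-03, -1.63424508e-05,
       -6.35273604e-04,  8.77650826e-04]), 'joint_efforts': array([-6.18959402e-04, -4.17609215e+01, -3.59932566e+01,  7.74355489e-02,
        4.92774951e-02, -2.34218451e-04]), 'position': array([ 0.29285007, -0.57959991,  0.2134176 ]), 'tool_rot': array([-1.00492520e-03,  9.72769324e-01,  2.31773181e-01, -1.55677302e-04]), 'contact_force': array([0.7790466 , 0.21823511, 0.01476084]), 'ft_torque': array([-0.00583475,  0.03744189, -0.03985781]), 'opening': 1.000434586657106}
side {'fx': 352.7290499537054, 'fy': 352.7290499537054, 'cx': 256.221104740571, 'cy': 190.2094529573194, 'dist_coeffs': array([-0.08944966,  0.        ,  0.        ,  0.        ,  0.        ]), 'position': array([0.16984981, 0.66619114, 0.57909095]), 'attitude': array([ 0.11705658, -0.23577509,  0.85803966, -0.44099412])}
top {'fx': 373.2393915664667, 'fy': 373.2393915664667, 'cx': 259.942293038461, 'cy': 194.5463501202791, 'dist_coeffs': array([0.03331653, 0.        , 0.        , 0.        , 0.        ]), 'position': array([0.31597554, 0.04454835, 1.14372846]), 'attitude': array([-0.07764749,  0.70714707, -0.69903261,  0.07257621])}
wrist {'fx': 328.4381945091261, 'fy': 328.4381945091261, 'cx': 257.1963852450623, 'cy': 190.0876860267553, 'dist_coeffs': array([-0.09595966,  0.        ,  0.        ,  0.        ,  0.        ]), 'hand_eye': array([[ 7.93862224e-04, -9.66884753e-01, -2.55212155e-01,
         7.14867138e-02],
       [ 9.99999262e-01,  5.32781118e-04,  1.09212548e-03,
        -1.15358169e-03],
       [-9.19987258e-04, -2.55212834e-01,  9.66884462e-01,
        -1.70019404e-01],
       [ 0.00000000e+00,  0.00000000e+00,  0.00000000e+00,
         1.00000000e+00]])}
```

View pics/top0.png

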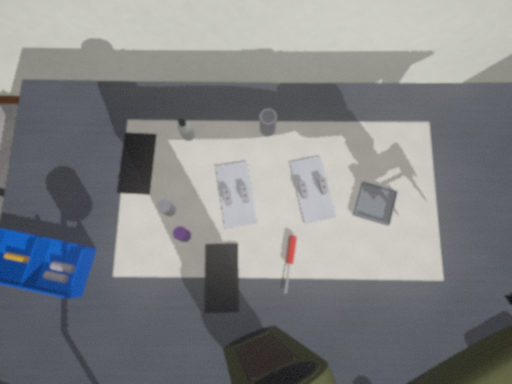

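View pics/side0.png

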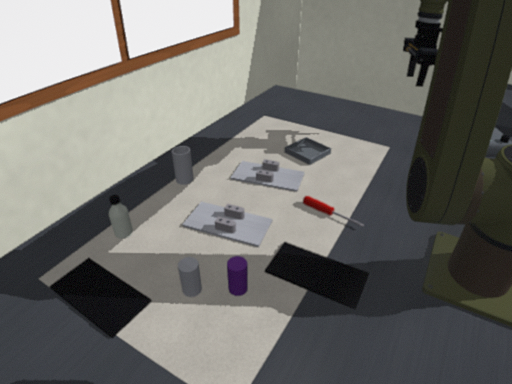

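View pics/wrist0.png

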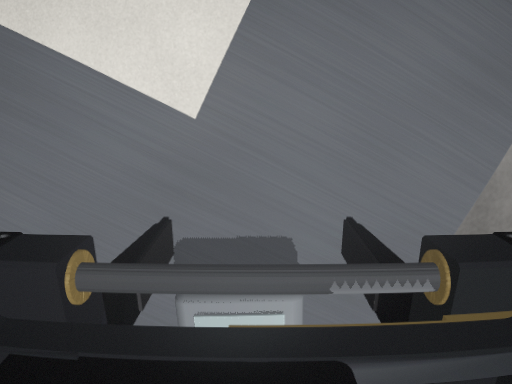

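```bash
cat >> h.py <<'E'
def cam(name,s=None):
    p=camera_params(name)
    K=np.array([[p['fx'],0,p['cx']],[0,p['fy'],p['cy']],[0,0,1]])
    if name=="wrist":
        s=s or observe(); H=np.array(p['hand_eye']); Rt=rot(s['tool_rot'])
        C=np.array(s['position'])+Rt@H[:3,3]; Rc=Rt@H[:3,:3]
    else:
        C=np.array(p['position']); Rc=rot(p['attitude'])
    return K,np.array(p['dist_coeffs']),C,Rc
def ray(cm,uv):
    K,D,C,Rc=cm
    n=cv2.undistortPoints(np.array(uv,float).reshape(-1,1,2),K,D).reshape(-1,2)
    return C,(Rc@np.c_[n,np.ones(len(n))].T).T
def atz(cm,uv,z):
    C,d=ray(cm,uv); return C+d*((z-C[2])/d[:,2])[:,None]
def proj(cm,P):
    K,D,C,Rc=cm
    rv=cv2.Rodrigues(Rc.T)[0]
    return cv2.projectPoints(np.array(P,float).reshape(-1,1,3),rv,-Rc.T@C,K,D)[0].reshape(-1,2)
def tri(c1,u1,c2,u2):
    C1,d1=ray(c1,u1);C2,d2=ray(c2,u2);d1=d1[0]/np.linalg.norm(d1[0]);d2=d2[0]/np.linalg.norm(d2[0])
    A=np.c_[d1,-d2];t=np.linalg.lstsq(A,C2-C1,rcond=None)[0]
    a=C1+d1*t[0];b=C2+d2*t[1];return (a+b)/2,np.linalg.norm(a-b)
E
python3 - <<'E'
from h import *
np.set_printoptions(precision=4,suppress=True)
ct=cam("top");cs=cam("side")
for c,cm in(("top",ct),("side",cs)):
  img=read_camera(c)
  for q in ["pin_mid","go_plate","go_jaws","nogo_plate","tray_in","tube_mid","bottle_mid","driver_grip"]:
    z=dict(pin_mid=.0375,go_plate=.008,go_jaws=.033,nogo_plate=.008,tray_in=.004,tube_mid=.05,bottle_mid=.055).get(q,0.01)
    for r in outline_of(q,c)[:4]:
        m=r['region'].astype(np.uint8); 
        rr=cv2.minAreaRect(np.argwhere(m)[:,::-1].astype(np.float32))
        print(c,q,round(r['confidence'],2),np.round(r['point'],1),m.sum(),atz(cm,[r['point']],z)[0],[np.round(x,1) for x in rr])
E
```

```text
top pin_mid 0.77 [178.7 233.5] 201 [0.4343 0.2933 0.0375] [array([181., 234.]), array([14., 16.]), np.float64(90.0)]
top pin_mid 0.47 [167.2 207.4] 219 [0.5124 0.3325 0.0375] [array([166.3, 207.8]), array([18.4, 13.4]), np.float64(45.0)]
top go_plate 0.86 [311.9 192.7] 1794 [ 0.569  -0.1074  0.008 ] [array([312.6, 189.1]), array([63.8, 33.7]), np.float64(76.7)]
top go_jaws 0.5 [318.  185.4] 250 [ 0.5865 -0.123   0.033 ] [array([312.9, 187.7]), array([16.5, 28.6]), np.float64(78.1)]
top nogo_plate 0.81 [233.4 196. ] 1813 [0.5559 0.1368 0.008 ] [array([235. , 194.6]), array([63.5, 33.4]), np.float64(80.9)]
top nogo_plate 0.61 [137.  161.9] 1972 [0.6629 0.4449 0.008 ] [array([136.5, 162.9]), array([32.7, 62.2]), np.float64(5.9)]
top tray_in 0.86 [376.4 201.6] 1451 [ 0.5438 -0.3065  0.004 ] [array([375.2, 202.8]), array([40.5, 37.4]), np.float64(15.3)]
top tube_mid 0.96 [267.9 123.5] 390 [0.7795 0.0318 0.05  ] [array([267. , 122.5]), array([27., 16.]), np.float64(90.0)]
top tube_mid 0.32 [377.3 200.3] 1380 [ 0.5386 -0.2952  0.05  ] [array([375.7, 203.3]), array([38.3, 37.1]), np.float64(
[... 1176 characters left out ...]
93 0.008 ] [array([227.4, 222.8]), array([85.1, 31.1]), np.float64(15.3)]
side nogo_plate 0.59 [318.1 273.2] 3529 [0.3062 0.1703 0.008 ] [array([316.2, 273.3]), array([97.7, 39.3]), np.float64(20.6)]
side tray_in 0.83 [308.3 148.5] 793 [ 0.5447 -0.3226  0.004 ] [array([307.5, 150.1]), array([43.4, 24.1]), np.float64(24.4)]
side tube_mid 0.8 [183.  160.8] 689 [0.7978 0.0139 0.05  ] [array([182.2, 164.6]), array([39.5, 18.7]), np.float64(83.7)]
side bottle_mid 0.82 [116.2 221.2] 687 [0.7498 0.3065 0.055 ] [array([118.7, 216. ]), array([44.6, 19.5]), np.float64(73.3)]
side driver_grip 0.84 [323.8 207.7] 384 [ 0.3784 -0.0415  0.01  ] [array([332.7, 212.1]), array([64.9, 10.2]), np.float64(25.3)]
```

```bash
cat >> h.py <<'E'
np.set_printoptions(precision=4,suppress=True)
def psi(s): 
    Rt=rot(s['tool_rot']); return np.degrees(np.arctan2(Rt[1,0],Rt[0,0]))
def go(p,yaw,s=None):
    s=s or observe(); Rt=rot(s['tool_rot']); a=np.radians(psi(s))
    X=np.array([np.cos(a),np.sin(a),0]);Y=np.array([np.sin(a),-np.cos(a),0])
    d=np.array(p)-np.array(s['position'])
    dy=(yaw-psi(s)+180)%360-180
    print("clock",round(float(s['clock']),2),"pos",np.array(s['position']),"psi",round(psi(s),2),"F",np.array(s['contact_force']),"open",round(float(s['opening']),3))
    print("delta",[round(float(v)/.1,3) for v in (d@X,d@Y,-d[2])],"turn",round(-dy/90,3))
E
python3 - <<'E'
from h import *
go([.55,-.14,.28],80)
E
```

```text
clock 1.05 pos [ 0.2931 -0.5802  0.2147] psi 26.81 F [-1.058  -0.174  -0.1088] open 1.004
delta [4.278, -2.77, -0.653] turn -0.591
```

Request:
drive_tool([
  [0.35,-0.22,-0.05],
  [0.7,-0.44,-0.1],
  [1,-0.65,-0.15],
  [1,-0.65,-0.15],
], turn=[0,0,0,0], jaw=[1,1,1,1])

```text
clock: 1.38
position: [0.3559, -0.4731, 0.2311]
tool_rot: [0.0, 0.972, 0.234, 0.001]
contact_force: [0.8, -1.3, 0.2]
opening: 1.003
```

Request:
drive_tool([
  [0.35,-0.22,-0.05],
  [0.7,-0.44,-0.1],
  [1,-0.65,-0.15],
], turn=[0,0,0], jaw=[1,1,1])

```text
clock: 1.63
position: [0.4135, -0.3727, 0.2448]
tool_rot: [0.0, 0.973, 0.231, 0.0]
contact_force: [0.9, -0.3, -1.3]
opening: 1.0
```

Request:
drive_tool([
  [0.35,-0.22,-0.05],
  [0.7,-0.44,-0.1],
  [1,-0.65,-0.15],
], turn=[0,0,0], jaw=[1,1,1])

```text
clock: 1.88
position: [0.4738, -0.2692, 0.2601]
tool_rot: [0.0, 0.973, 0.232, 0.0]
contact_force: [1.5, -0.8, -0.6]
opening: 1.004
```

Request:
drive_tool([
  [0.35,-0.22,-0.05],
  [0.7,-0.44,-0.1],
  [1,-0.65,-0.15],
  [1,-0.65,-0.15],
  [1,-0.65,-0.15],
], turn=[-0.07,-0.15,-0.23,-0.31,-0.39], jaw=[1,1,1,1,1])

```text
clock: 2.3
position: [0.534, -0.166, 0.2752]
tool_rot: [0.0, 0.856, 0.517, 0.0]
contact_force: [0.5, 0.4, 0.1]
opening: 1.001
```

```bash
python3 - <<'E'
from h import *
go([.55,-.14,.28],80)
E
```

```text
clock 2.3 pos [ 0.534  -0.166   0.2752] psi 62.33 F [0.4639 0.4152 0.1489] open 1.001
delta [0.305, 0.021, -0.048] turn -0.196
```

Request:
drive_tool([
  [0.3,0,0],
  [0.3,0,0],
  [0.3,0,0],
  [0.3,0,0],
], turn=[-0.08,-0.15,-0.2,-0.2], jaw=[1,1,1,1])

```text
clock: 2.63
position: [0.5472, -0.1412, 0.2746]
tool_rot: [0.0, 0.767, 0.642, -0.0]
contact_force: [0.4, 0.3, 0.4]
opening: 0.999
```

```bash
python3 - <<'E'
from h import *
go([.55,-.14,.28],80)
cv2.imwrite("pics/w1.png",read_camera("wrist"))
import pickle;s=observe();pickle.dump(s,open("w1.pkl","wb"))
for q in ["go_plate","go_jaws","nogo_plate"]:
    for r in outline_of(q,"wrist"): print(q,r['confidence'],r['point'],r['region'].sum())
E
```

```text
clock 2.63 pos [ 0.5472 -0.1412  0.2746] psi 79.86 F [0.392  0.3382 0.3516] open 0.999
delta [0.017, 0.025, -0.054] turn -0.002
go_plate 0.87 [275.1, 130.2] 10162
go_plate 0.71 [419.4, 5.5] 578
go_jaws 0.92 [284.2, 144.7] 1221
nogo_plate 0.9 [12.2, 6.7] 430
nogo_plate 0.78 [176.8, 4.7] 201
```

View pics/w1.png

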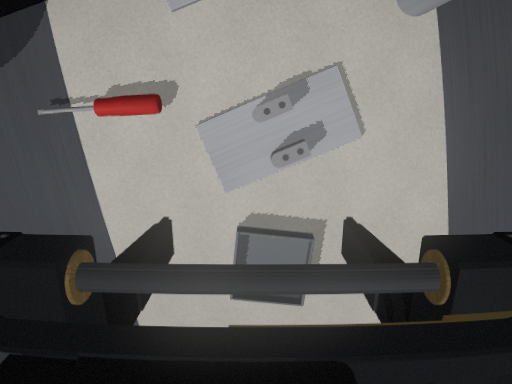

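```bash
cat >> h.py <<'E'
def quad(mask):
    c=max(cv2.findContours(mask.astype(np.uint8),cv2.RETR_EXTERNAL,cv2.CHAIN_APPROX_NONE)[0],key=cv2.contourArea)
    return cv2.boxPoints(cv2.minAreaRect(c))
def platefit(cm,mask):
    "fit 200x100 rect on z=.008 to mask contour: distance of contour points to the rectangle"
    from scipy.optimize import least_squares
    c=max(cv2.findContours(mask.astype(np.uint8),cv2.RETR_EXTERNAL,cv2.CHAIN_APPROX_NONE)[0],key=cv2.contourArea)[:,0,:].astype(float)
    P=atz(cm,c,.008)[:,:2]
    rc=cv2.minAreaRect(P.astype(np.float32)*1000)
    box=cv2.boxPoints(rc)/1000
    e=[box[1]-box[0],box[2]-box[1]];l=max(e,key=np.linalg.norm); 
    if l[0]<0:l=-l
    x0=[*(np.array(rc[0])/1000),np.arctan2(l[1],l[0])]
    def f(x):
        ca,sa=np.cos(x[2]),np.sin(x[2]);d=P-x[:2]
        u=abs(d@[ca,sa])-.1;v=abs(d@[-sa,ca])-.05
        return np.maximum(u,v)*1000
    r=least_squares(f,x0,loss='soft_l1',f_scale=1.,x_scale=[.01,.01,.01])
    return r.x,np.median(abs(f(r.x))),np.array(rc[1])
def overlay(img,cm,x,gap,jx,fn,zoom=None):
    T=lambda p:np.c_[np.array(p)[:,0]*np.cos(x[2])-np.array(p)[:,1]*np.sin(x[2])+x[0],np.array(p)[:,0]*np.sin(x[2])+np.array(p)[:,1]*np.cos(x[2])+x[1],np.array(p)[:,2]]
    S=3; x0,y0,x1,y1=zoom
    im=cv2.resize(img[y0:y1,x0:x1],None,fx=S,fy=S,interpolation=cv2.INTER_CUBIC)
    def dr(p,col):
        q=(proj(cm,T(p))-[x0,y0]+.5)*S-.5
        cv2.polylines(im,[np.round(q).astype(int)],True,col,1)
    dr([(-.1,-.05,.008),(.1,-.05,.008),(.1,.05,.008),(-.1,.05,.008)],(0,255,0))
    for s in(1,-1):
        yc=s*(gap/2+.01)
        t=np.radians(np.arange(90,271,10))
        arc=[(jx-.015+.01*np.cos(a),yc+.01*np.sin(a)) for a in t]
        for z,col in((.033,(0,0,255)),(.008,(255,0,0))):
            dr([(a,b,z) for a,b in [(jx+.025,yc+.01)]+arc+[(jx+.025,yc-.01)]],col)
    cv2.imwrite(fn,im)
E
python3 - <<'E'
from h import *
import pickle
s=pickle.load(open("w1.pkl","rb"))
cm=cam("wrist",s)
img=cv2.imread("pics/w1.png")
read_camera("wrist")
m=outline_of("go_plate","wrist")[0]['region']; x,e,sz=platefit(cm,m);print(x,np.degrees(x[2]),e,sz)
np.save("goplate.npy",x)
overlay(img,cm,x,.042,0,"pics/o1.png",(180,50,380,200))
E
```

```text
[ 0.5815 -0.1082  0.2254] 12.91579693929508 1.6679650466304952 [199.4615 101.1358]
```

View pics/o1.png

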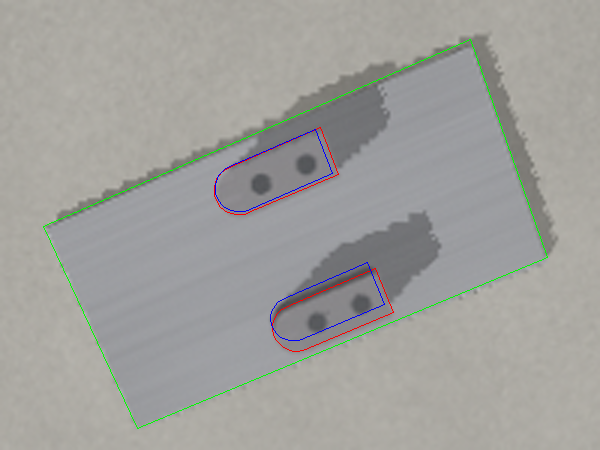

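```bash
python3 - <<'E'
from h import *
go([.53,.09,.275],80)
E
```

```text
clock 2.93 pos [ 0.547  -0.1416  0.2747] psi 79.67 F [ 0.5081 -0.3013 -0.8834] open 0.999
delta [2.248, -0.582, -0.003] turn -0.004
```

Request:
drive_tool([
  [0.4,-0.1,0],
  [0.8,-0.2,0],
  [1,-0.27,0],
], turn=[0,0,0], jaw=[1,1,1])

```text
clock: 3.18
position: [0.5379, -0.0358, 0.2747]
tool_rot: [-0.001, 0.768, 0.641, 0.001]
contact_force: [0.4, -0.5, 0.2]
opening: 1.002
```

Request:
drive_tool([
  [0.4,-0.1,0],
  [0.8,-0.2,0],
  [1,-0.3,0],
  [1,-0.3,0],
], turn=[0,0,0,0], jaw=[1,1,1,1])

```text
clock: 3.52
position: [0.5257, 0.0691, 0.2748]
tool_rot: [-0.001, 0.766, 0.643, 0.0]
contact_force: [0.1, 0.1, -0.7]
opening: 1.002
```

```bash
python3 - <<'E'
from h import *
import pickle
go([.53,.09,.275],80)
s=observe();img=read_camera("wrist")
cv2.imwrite("pics/w2.png",img)
pickle.dump(s,open("w2.pkl","wb"));cm=cam("wrist",s)
for r in outline_of("nogo_plate","wrist"):
    x,e,sz=platefit(cm,r['region']);print(r['confidence'],r['point'],x,np.degrees(x[2]),e,sz)
for q in ["pin_mid","bottle_mid"]:
    for r in outline_of(q,"wrist"): print(q,r['confidence'],r['point'],r['region'].sum())
E
```

```text
clock 3.52 pos [0.5257 0.0691 0.2748] psi 79.98 F [ 0.0976  0.1138 -0.7392] open 1.002
delta [0.214, 0.006, -0.002] turn -0.0
0.94 [283.7, 110.2] [0.5636 0.1291 0.1779] 10.195609525891186 1.116298916122846 [199.6236 100.2948]
0.78 [88.2, 114.4] [0.3112 0.166  0.0333] 1.907964576573153 1.005345855617807 [202.8506 100.807 ]
0.58 [467.5, 158.8] [ 0.8521 -0.015  -0.297 ] -17.016446665602647 9.298671855402473 [ 66.1136 131.9682]
pin_mid 0.64 [154.6, 5.0] 796
```

View pics/w2.png

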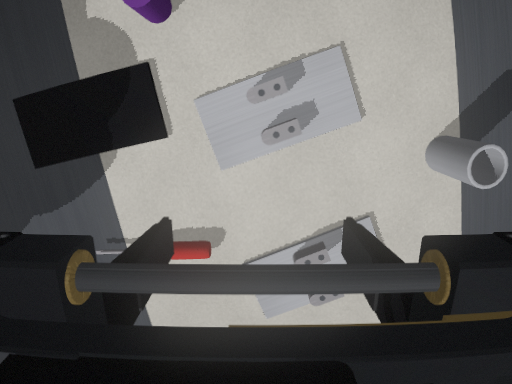

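```bash
python3 - <<'E'
from h import *
import pickle
s=pickle.load(open("w2.pkl","rb"));cm=cam("wrist",s);img=cv2.imread("pics/w2.png")
x=[.5636,.1291,.1779];np.save("nogoplate.npy",x)
overlay(img,cm,x,.034,-.008,"pics/o2.png",(180,30,380,190))
go([.49,.27,.275],80)
E
```

```text
clock 3.72 pos [0.5268 0.0648 0.2747] psi 79.68 F [ 0.291  -0.2388 -0.9272] open 0.998
delta [1.953, -0.729, -0.003] turn -0.004
```

View pics/o2.png

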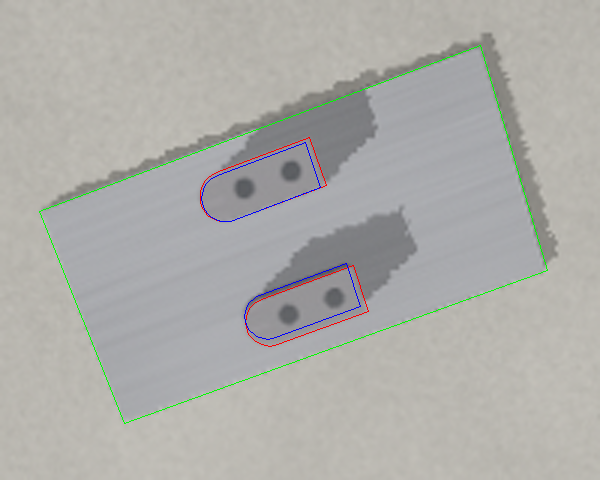

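```bash
python3 - <<'E'
from h import *
import pickle
s=observe();img=read_camera("wrist")
cv2.imwrite("pics/w3.png",img)
pickle.dump(s,open("w3.pkl","wb"));cm=cam("wrist",s)
r=outline_of("nogo_plate","wrist")[0]
x,e,sz=platefit(cm,r['region']);print(s['position'],r['confidence'],r['point'],x,np.degrees(x[2]),e,sz)
np.save("nogoplate.npy",x)
overlay(img,cm,x,.034,-.008,"pics/o3.png",(180,30,380,190))
go([.49,.27,.275],80)
E
```

```text
[0.5268 0.0648 0.2747] 0.88 [281.4, 105.5] [0.5636 0.1292 0.1795] 10.282430388093891 0.7171765760948245 [200.4899 100.927 ]
clock 3.82 pos [0.5268 0.0644 0.2746] psi 79.63 F [ 0.3159 -0.3495 -0.6382] open 1.003
delta [1.956, -0.732, -0.004] turn -0.004
```

View pics/o3.png

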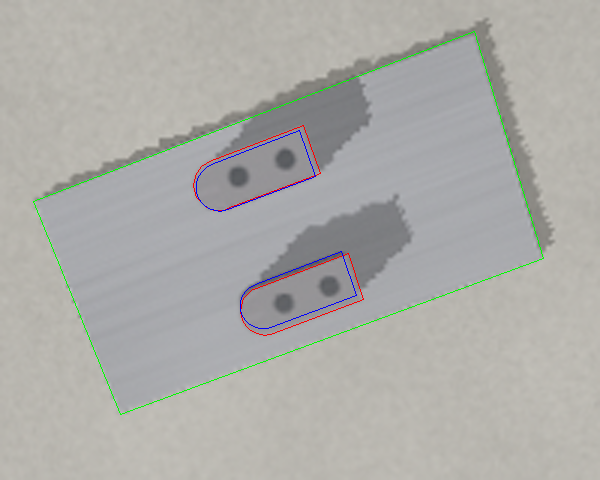

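```bash
python3 - <<'E'
from h import *
go([.511,.333,.25],80)
E
```

```text
clock 3.82 pos [0.5268 0.0644 0.2746] psi 79.63 F [ 0.3159 -0.3495 -0.6382] open 1.003
delta [2.613, -0.639, 0.246] turn -0.004
```

Request:
drive_tool([
  [0.4,-0.1,0],
  [0.8,-0.2,0],
  [1,-0.25,0.1],
], turn=[0,0,0], jaw=[0.85,0.85,0.85])

```text
clock: 4.07
position: [0.5209, 0.1702, 0.267]
tool_rot: [0.0, 0.768, 0.641, 0.002]
contact_force: [0.6, 0.1, 0.4]
opening: 0.868
```

Request:
drive_tool([
  [0.4,-0.1,0],
  [0.8,-0.2,0],
  [1,-0.25,0.1],
], turn=[0,0,0], jaw=[0.85,0.85,0.85])

```text
clock: 4.32
position: [0.5139, 0.2741, 0.2566]
tool_rot: [-0.0, 0.767, 0.641, 0.002]
contact_force: [0.4, -2.0, 0.6]
opening: 0.853
```

Request:
drive_tool([
  [0.4,-0.1,0.05],
  [0.6,-0.14,0.05],
  [0.6,-0.14,0.05],
  [0.6,-0.14,0.05],
], turn=[0,0,0,0], jaw=[0.85,0.85,0.85,0.85])

```text
clock: 4.65
position: [0.5102, 0.3327, 0.2492]
tool_rot: [0.0, 0.767, 0.641, -0.001]
contact_force: [0.8, -0.5, 0.3]
opening: 0.851
```

```bash
python3 - <<'E'
from h import *
import pickle
s=observe();img=read_camera("wrist")
cv2.imwrite("pics/w4.png",img)
pickle.dump(s,open("w4.pkl","wb"));cm=cam("wrist",s)
for r in outline_of("pin_mid","wrist"):
    print(r['confidence'],r['point'],r['region'].sum(),atz(cm,[r['point']],.0375))
go([.511,.333,.25],80)
E
```

```text
0.89 [203.9, 217.0] 1483 [[0.4338 0.2823 0.0375]]
0.84 [260.7, 170.0] 1286 [[0.5129 0.3279 0.0375]]
clock 4.75 pos [0.5105 0.3316 0.2497] psi 79.66 F [-0.3213 -0.6855  0.3389] open 0.849
delta [0.015, 0.003, -0.003] turn -0.004
```

View pics/w4.png

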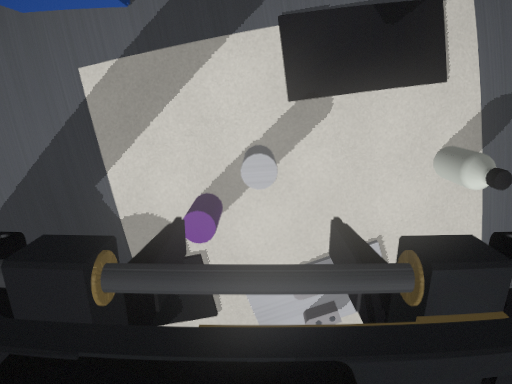

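```bash
cat >> h.py <<'E'
def cylfit(cm,mask,p0,z0=0.,h=.075,r=.02):
    from scipy.optimize import minimize
    t=np.linspace(0,2*np.pi,40)[:-1]
    S=4; m=cv2.resize(mask.astype(np.uint8),None,fx=S,fy=S,interpolation=cv2.INTER_NEAREST)
    def f(p):
        P=np.r_[np.c_[p[0]+r*np.cos(t),p[1]+r*np.sin(t),0*t+z0],np.c_[p[0]+r*np.cos(t),p[1]+r*np.sin(t),0*t+z0+h]]
        q=cv2.convexHull(((proj(cm,P)+.5)*S).astype(np.float32))
        k=np.zeros_like(m);cv2.fillPoly(k,[np.round(q*16).astype(int)],1,shift=4)
        return -(k&m).sum()/(k|m).sum()
    b=minimize(f,p0[:2],method='Nelder-Mead',options=dict(initial_simplex=np.array(p0[:2])+[[-.005,-.004],[.006,0],[0,.006]],xatol=1e-4,fatol=1e-4))
    return b.x,-b.fun
E
python3 - <<'E'
from h import *
import pickle
s=pickle.load(open("w4.pkl","rb"))
for c in("wrist","side","top"):
    read_camera(c);cm=cam(c,s)
    rs=[r for r in outline_of("pin_mid",c)]
    p=proj(cm,[[.513,.331,.0375]])[0]
    r=min(rs,key=lambda r:np.hypot(*(np.array(r['point'])-p)))
    print(c,r['point'],cylfit(cm,r['region'],[.513,.331]))
    if c=="wrist":
      g=cv2.cvtColor(cv2.imread("pics/w4.png"),cv2.COLOR_BGR2GRAY)
ct,cs=cam("side"),cam("wrist")
E
```

```text
wrist [202.7, 217.5] (array([0.508, 0.327]), np.float64(-0.0))
side [190.7, 274.9] (array([0.5023, 0.284 ]), np.float64(-0.0))
top [164.1, 207.1] (array([0.5351, 0.2755]), np.float64(-0.0))h.py:80: RuntimeWarning: overflow encountered in scalar negative
  return -(k&m).sum()/(k|m).sum()
```

```bash
sed -i 's/return -(k&m).sum()\/(k|m).sum()/return -float((k\&m).sum())\/float((k|m).sum())/' h.py
python3 - <<'E'
from h import *
import pickle
s=pickle.load(open("w4.pkl","rb"))
pts={}
for c in("wrist","side","top"):
    read_camera(c);cm=cam(c,s)
    p=proj(cm,[[.513,.331,.0375]])[0]
    for r in outline_of("pin_mid",c):
      if np.hypot(*(np.array(r['point'])-p))<15:
        print(c,r['point'],p,cylfit(cm,r['region'],[.513,.331]));pts[c]=np.argwhere(r['region'])[:,::-1].mean(0);break
if 'wrist' in pts: print(tri(cam("wrist",s),[pts['wrist']],cam("side"),[pts['side']]))
go([.512,.331,.034],80)
E
```

```text
wrist [256.1, 169.5] [260.3029 167.4808] (array([0.5115, 0.3355]), np.float64(0.9135008217891524))
side [190.4, 274.2] [190.8798 275.5767] (array([0.5144, 0.333 ]), np.float64(0.9505541346973572))
top [166.1, 208.2] [167.7104 207.2139] (array([0.512 , 0.3363]), np.float64(0.9332340531149168))
(array([0.5121, 0.3338, 0.0418]), np.float64(0.0021521424041185126))
clock 5.35 pos [0.5098 0.3329 0.2497] psi 79.75 F [-0.6815 -1.0001 -0.0639] open 0.853
delta [-0.014, 0.025, 2.157] turn -0.003
```

Request:
drive_tool([
  [0.02,0.02,0.4],
  [0.02,0.02,0.8],
  [0.02,0.02,1],
  [0.02,0.02,1],
], turn=[0,0,0,0], jaw=[0.8,0.8,0.8,0.8])

```text
clock: 5.68
position: [0.5084, 0.3326, 0.1427]
tool_rot: [-0.001, 0.767, 0.641, -0.006]
contact_force: [-0.4, -0.3, -0.6]
opening: 0.802
```

```bash
python3 - <<'E'
from h import *
import pickle
s=observe();img=read_camera("wrist");cm=cam("wrist",s)
cv2.imwrite("pics/w5.png",img)
t=np.linspace(0,2*np.pi,60)
for z in(.075,0.):
  q=proj(cm,np.c_[.512+.02*np.cos(t),.335+.02*np.sin(t),0*t+z]);cv2.polylines(img,[np.round(q).astype(int)],True,(0,0,255),1)
cv2.imwrite("pics/o5.png",img)
go([.512,.335,.034],80)
E
```

```text
clock 5.73 pos [0.5102 0.3336 0.1463] psi 79.76 F [-0.3414 -0.2312 -0.0736] open 0.8
delta [0.017, 0.015, 1.123] turn -0.003
```

View pics/o5.png

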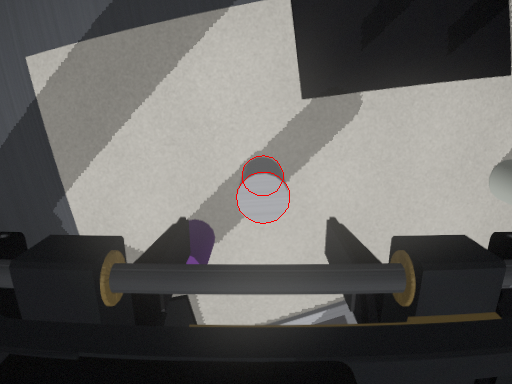

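Request:
drive_tool([
  [0.02,0.02,0.4],
  [0.02,0.02,0.7],
  [0.02,0.02,0.9],
  [0.02,0.02,0.9],
], turn=[0,0,0,0], jaw=[0.8,0.8,0.8,0.8])

```text
clock: 6.07
position: [0.5128, 0.3353, 0.057]
tool_rot: [-0.001, 0.767, 0.641, -0.003]
contact_force: [-1.0, -0.2, -0.2]
opening: 0.803
```

Request:
drive_tool([
  [0,0,0.1],
  [0,0,0.2],
  [0,0,0.2],
], turn=[0,0,0], jaw=[0.8,0.8,0.8])

```text
clock: 6.32
position: [0.5149, 0.3363, 0.0399]
tool_rot: [0.0, 0.767, 0.641, 0.0]
contact_force: [-0.5, -0.3, -0.5]
opening: 0.802
```

Request:
drive_tool([
  [0,-0.02,0.05],
  [0,-0.02,0.05],
  [0,-0.02,0.05],
], turn=[0,0,0], jaw=[0.8,0.6,0.35], newtons=15)

```text
clock: 6.57
position: [0.5127, 0.3367, 0.0352]
tool_rot: [0.0, 0.767, 0.641, 0.0]
contact_force: [0.4, 0.5, 0.4]
opening: 0.708
```

Request:
drive_tool([
  [0,0,0],
  [0,0,0],
  [0,0,0],
  [0,0,0],
], turn=[0,0,0,0], jaw=[0.3,0.3,0.3,0.3], newtons=15)

```text
clock: 6.9
position: [0.5127, 0.3365, 0.0349]
tool_rot: [0.0, 0.767, 0.641, 0.0]
contact_force: [-0.7, -0.3, -0.9]
opening: 0.438
```

Request:
drive_tool([
  [0,0,-0.1],
  [0,0,-0.4],
  [0,0,-0.8],
  [0,0,-1],
  [0,0,-1],
], turn=[0,0,0,0,0], jaw=[0.3,0.3,0.3,0.3,0.3])

```text
clock: 7.32
position: [0.5159, 0.3383, 0.142]
tool_rot: [0.001, 0.767, 0.641, 0.006]
contact_force: [1.0, 0.0, -1.4]
opening: 0.416
```

Request:
drive_tool([
  [0,0,0],
  [0,0,0],
  [0,0,0],
  [0,0,0],
], turn=[-0.08,-0.16,-0.24,-0.26], jaw=[0.3,0.3,0.3,0.3])

```text
clock: 7.65
position: [0.5113, 0.3358, 0.1327]
tool_rot: [-0.001, 0.62, 0.785, -0.001]
contact_force: [0.4, -0.0, -2.7]
opening: 0.416
```

```bash
python3 - <<'E'
from h import *
x=np.load("goplate.npy");u=np.array([np.cos(x[2]),np.sin(x[2])])
p=x[:2]-.072*u;print(p)
cv2.imwrite("pics/w6.png",read_camera("wrist"))
cv2.imwrite("pics/s6.png",read_camera("side"))
go([*p,.1],102.9)
E
```

```text
[ 0.5113 -0.1243]
clock 7.75 pos [0.5115 0.3359 0.1329] psi 103.13 F [ 0.1932  0.5298 -3.505 ] open 0.421
delta [-4.481, -1.047, 0.329] turn 0.003
```

View pics/w6.png

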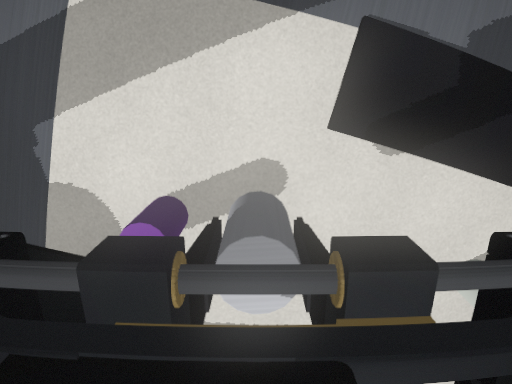

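View pics/s6.png

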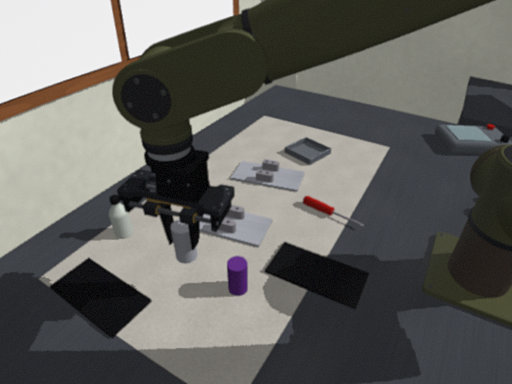

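Request:
drive_tool([
  [-0.2,-0.05,0],
  [-0.55,-0.13,0],
  [-0.9,-0.21,0],
], turn=[0,0,0], jaw=[0.3,0.3,0.3])

```text
clock: 8.0
position: [0.5116, 0.2435, 0.1335]
tool_rot: [-0.0, 0.621, 0.784, -0.001]
contact_force: [-0.0, -0.2, -2.6]
opening: 0.421
```

Request:
drive_tool([
  [-0.35,-0.08,0],
  [-0.7,-0.16,0],
  [-1,-0.23,0],
], turn=[0,0,0], jaw=[0.3,0.3,0.3])

```text
clock: 8.25
position: [0.5119, 0.1394, 0.1336]
tool_rot: [-0.0, 0.622, 0.783, -0.001]
contact_force: [-0.2, 1.0, -1.8]
opening: 0.416
```

Request:
drive_tool([
  [-0.35,-0.08,0],
  [-0.7,-0.16,0],
  [-1,-0.23,0],
], turn=[0,0,0], jaw=[0.3,0.3,0.3])

```text
clock: 8.5
position: [0.5123, 0.0368, 0.1338]
tool_rot: [-0.0, 0.622, 0.783, -0.001]
contact_force: [0.8, -0.2, -2.6]
opening: 0.421
```

Request:
drive_tool([
  [-0.35,-0.08,0],
  [-0.7,-0.16,0],
  [-1,-0.23,0],
], turn=[0,0,0], jaw=[0.3,0.3,0.3])

```text
clock: 8.75
position: [0.5127, -0.0658, 0.1338]
tool_rot: [-0.0, 0.622, 0.783, -0.0]
contact_force: [0.1, 0.5, -2.2]
opening: 0.416
```

Request:
drive_tool([
  [-0.3,-0.08,0],
  [-0.55,-0.14,0],
  [-0.58,-0.15,0],
  [-0.58,-0.15,0],
], turn=[0,0,0,0], jaw=[0.3,0.3,0.3,0.3])

```text
clock: 9.08
position: [0.5115, -0.1248, 0.1339]
tool_rot: [-0.001, 0.623, 0.782, -0.0]
contact_force: [-0.5, -0.5, -3.1]
opening: 0.415
```

```bash
python3 - <<'E'
from h import *
x=np.load("goplate.npy");u=np.array([np.cos(x[2]),np.sin(x[2])])
p=x[:2]-.072*u
read_camera("top")
s=observe();img=read_camera("wrist");cm=cam("wrist",s);cv2.imwrite("pics/w7.png",img)
for r in outline_of("go_plate","wrist")[:2]: print(r['confidence'],r['point'],r['region'].sum())
overlay(img,cm,x,.042,0,"pics/o7.png",(240,20,500,215))
go([*p,.045],102.9)
E
```

```text
0.92 [344.4, 174.7] 15656
clock 9.23 pos [ 0.5118 -0.1227  0.1341] psi 103.17 F [-0.1398  0.6224 -1.9406] open 0.419
delta [-0.015, -0.009, 0.891] turn 0.003
```

View pics/w7.png

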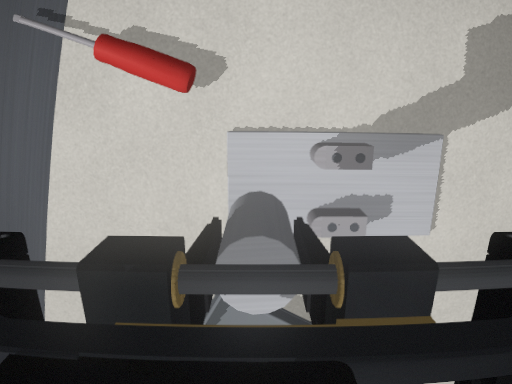

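View pics/o7.png

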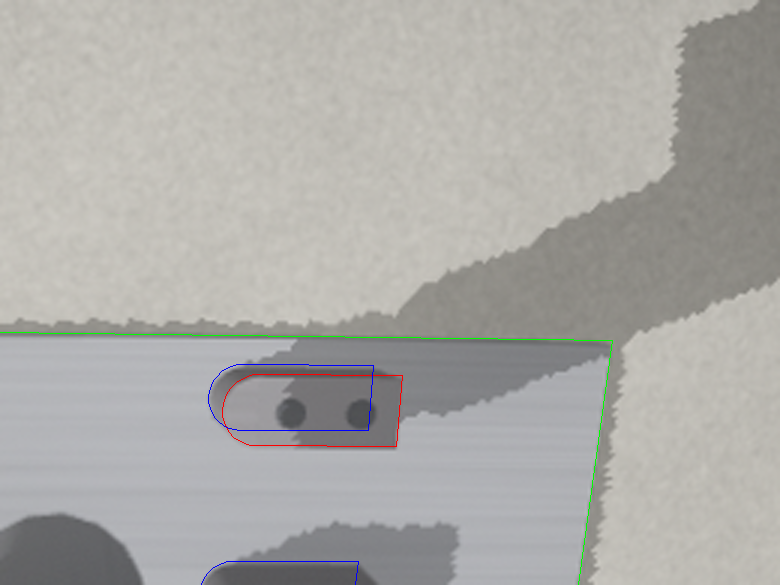

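```bash
python3 - <<'E'
from h import *
import pickle
img=cv2.imread("pics/w7.png")
p=camera_params("wrist");H=np.array(p['hand_eye']);K=np.array([[p['fx'],0,p['cx']],[0,p['fy'],p['cy']],[0,0,1]])
cm=(K,np.array(p['dist_coeffs']),H[:3,3],H[:3,:3])
S=4;x0,y0,x1,y1=200,180,320,320
im=cv2.resize(img[y0:y1,x0:x1],None,fx=S,fy=S,interpolation=cv2.INTER_CUBIC)
t=np.linspace(0,2*np.pi,80)
for dx,col in((0,(0,0,255)),(-.002,(0,255,0)),(.002,(255,0,0))):
  for z in(.035,-.04):
    q=(proj(cm,np.c_[dx+.02*np.cos(t),.02*np.sin(t),0*t+z])-[x0,y0]+.5)*S
    cv2.polylines(im,[np.round(q).astype(int)],True,col,1)
cv2.imwrite("pics/o7b.png",im)
E
```

```text
(no output)
```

View pics/o7b.png

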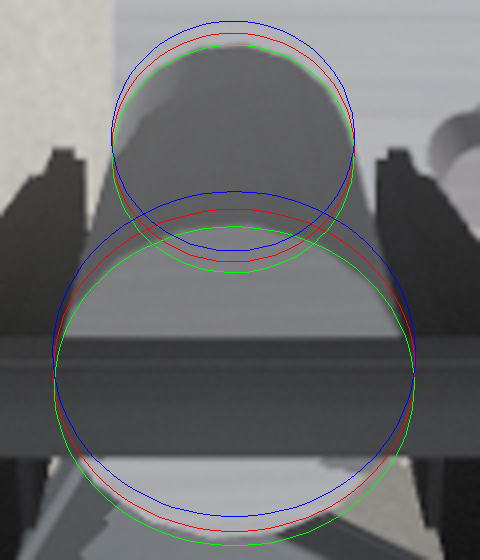

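```bash
cat >> h.py <<'E'
def gauge(name,along,lat,z,yaw):
    x=np.load(name+"plate.npy");u=np.array([np.cos(x[2]),np.sin(x[2])]);v=np.array([-u[1],u[0]])
    s=observe();d=np.array(s['position'])[:2]-x[:2];print("in gauge (mm)",1000*(d@u),1000*(d@v))
    go([*(x[:2]+along*u+lat*v),z],yaw,s)
E
python3 -c "
from h import *
gauge('go',-.072,.0018,.046,102.9)"
```

```text
in gauge (mm) -71.11147592401917 1.468246586327687
clock 9.23 pos [ 0.5118 -0.1227  0.1341] psi 103.17 F [-0.1398  0.6224 -1.9406] open 0.419
delta [0.003, -0.009, 0.881] turn 0.003
```

Request:
drive_tool([
  [0,-0.01,0.3],
  [0,-0.01,0.6],
  [0,-0.01,0.8],
  [0,-0.01,0.87],
  [0,-0.01,0.87],
], turn=[0,0,0,0,0], jaw=[0.3,0.3,0.3,0.3,0.3])

```text
clock: 9.65
position: [0.5097, -0.1222, 0.0456]
tool_rot: [-0.002, 0.621, 0.784, -0.001]
contact_force: [0.3, -0.1, -2.2]
opening: 0.42
```

Request:
drive_tool([
  [0,0,0.01],
  [0,0,0.02],
], turn=[0,0], jaw=[0.3,0.3])

```text
clock: 9.82
position: [0.5128, -0.1239, 0.0475]
tool_rot: [0.002, 0.621, 0.784, 0.001]
contact_force: [-0.4, 0.3, -2.8]
opening: 0.419
```

```bash
python3 -c "
from h import *
gauge('go',-.072,.0018,.043,102.9)"
```

```text
in gauge (mm) -70.48437013022831 0.03967869696839288
clock 9.82 pos [ 0.5128 -0.1239  0.0475] psi 103.19 F [-0.3539  0.2557 -2.7988] open 0.419
delta [0.018, -0.015, 0.045] turn 0.003
```

Request:
drive_tool([
  [0.01,0,0.01],
  [0.01,0,0.02],
  [0.01,0,0.02],
  [0.01,0,0.02],
], turn=[0,0,0,0], jaw=[0.3,0.3,0.3,0.3])

```text
clock: 10.15
position: [0.5112, -0.123, 0.0441]
tool_rot: [0.0, 0.622, 0.783, 0.0]
contact_force: [0.2, 0.7, -1.8]
opening: 0.417
```

```bash
python3 -c "
from h import *
gauge('go',-.072,.0018,.043,102.9)"
```

```text
in gauge (mm) -71.77850689259763 1.2734877245037675
clock 10.15 pos [ 0.5112 -0.123   0.0441] psi 103.15 F [ 0.1922  0.6835 -1.8465] open 0.417
delta [0.005, -0.002, 0.011] turn 0.003
```

Request:
drive_tool([
  [0.005,0,0.005],
  [0.005,0,0.01],
  [0.005,0,0.01],
], turn=[0,0,0], jaw=[0.3,0.3,0.3])

```text
clock: 10.4
position: [0.5111, -0.1225, 0.0431]
tool_rot: [0.0, 0.622, 0.783, 0.0]
contact_force: [-1.2, 0.5, 1.5]
opening: 0.417
```

Request:
drive_tool([
  [0,0,0.005],
  [0,0,0.008],
  [0,0,0.008],
], turn=[0,0,0], jaw=[0.3,0.3,0.3])

```text
clock: 10.65
position: [0.5111, -0.1225, 0.0431]
tool_rot: [-0.0, 0.621, 0.783, -0.0]
contact_force: [-3.9, 1.5, 6.3]
opening: 0.42
```

Request:
drive_tool([
  [0,0,-0.005],
  [0,0,-0.005],
  [0,0,-0.005],
], turn=[0.003,0.003,0.003], jaw=[0.3,0.3,0.3], newtons=4)

```text
clock: 10.9
position: [0.5114, -0.1226, 0.0431]
tool_rot: [0.0, 0.623, 0.782, 0.0]
contact_force: [-3.0, 1.1, 5.5]
opening: 0.419
```

```bash
python3 -c "
from h import *
gauge('go',-.042,.0018,.043,102.9)
s=observe();img=read_camera('wrist');cv2.imwrite('pics/w8.png',img)
overlay(img,cam('wrist',s),np.load('goplate.npy'),.042,0,'pics/o8.png',(200,90,460,270))"
```

```text
in gauge (mm) -71.54568584803398 1.6738881394668166
clock 10.9 pos [ 0.5114 -0.1226  0.0431] psi 102.88 F [-3.0146  1.1092  5.505 ] open 0.419
delta [0.001, 0.295, 0.001] turn -0.0
```

View pics/o8.png

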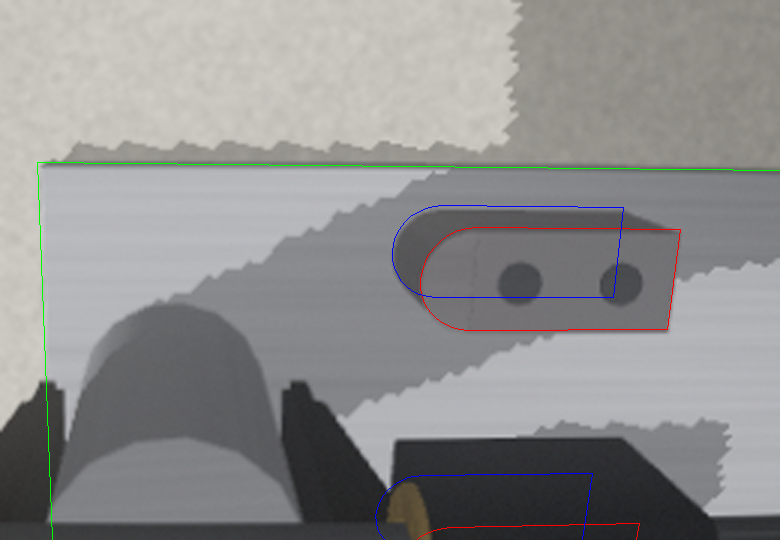

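Request:
drive_tool([
  [0,0,-0.006],
  [0,0.05,-0.006],
  [0,0.1,-0.006],
  [0,0.15,-0.006],
  [0,0.2,-0.006],
], turn=[0,0,0,0,0], jaw=[0.3,0.3,0.3,0.3,0.3])

```text
clock: 11.37
position: [0.5308, -0.118, 0.0429]
tool_rot: [-0.0, 0.623, 0.782, -0.0]
contact_force: [-2.1, -0.8, 3.0]
opening: 0.419
```

Request:
drive_tool([
  [0,0.05,0],
  [0,0.1,0],
  [0,0.1,0],
], turn=[0,0,0], jaw=[0.3,0.3,0.3])

```text
clock: 11.62
position: [0.5417, -0.1155, 0.0429]
tool_rot: [0.001, 0.623, 0.782, 0.001]
contact_force: [0.8, -0.6, 1.3]
opening: 0.417
```

```bash
python3 -c "
from h import *
gauge('go',0,.0018,.043,102.9)
"
```

```text
in gauge (mm) -40.3921445675172 1.8194355217914815
clock 11.62 pos [ 0.5417 -0.1155  0.0429] psi 102.89 F [ 0.8355 -0.625   1.2691] open 0.417
delta [-0.0, 0.404, -0.001] turn -0.0
```

Request:
drive_tool([
  [0,0.04,0],
  [0,0.08,0],
  [0,0.12,0],
  [0,0.15,0],
], turn=[0,0,0,0], jaw=[0.3,0.3,0.3,0.3])

```text
clock: 11.95
position: [0.5551, -0.1123, 0.0429]
tool_rot: [-0.0, 0.623, 0.782, -0.0]
contact_force: [-2.0, -0.3, 2.8]
opening: 0.42
```

Request:
drive_tool([
  [0,0.03,0],
  [0,0.05,0],
  [0,0.07,0],
  [0,0.07,0],
], turn=[0,0,0,0], jaw=[0.3,0.3,0.3,0.3])

```text
clock: 12.28
position: [0.5621, -0.1107, 0.0429]
tool_rot: [0.0, 0.623, 0.782, 0.0]
contact_force: [0.0, 0.2, 0.9]
opening: 0.419
```

Request:
drive_tool([
  [0,0.03,0],
  [0,0.05,0],
  [0,0.08,0],
  [0,0.1,0],
], turn=[0,0,0,0], jaw=[0.3,0.3,0.3,0.3])

```text
clock: 12.62
position: [0.5716, -0.1086, 0.0428]
tool_rot: [0.0, 0.623, 0.782, -0.0]
contact_force: [-1.7, -2.2, 1.4]
opening: 0.422
```

```bash
python3 -c "
from h import *
gauge('go',0,.0018,.043,102.9)
"
```

```text
in gauge (mm) -9.738189600886788 1.8621507897875307
clock 12.62 pos [ 0.5716 -0.1086  0.0428] psi 102.88 F [-1.6846 -2.2455  1.3683] open 0.422
delta [-0.001, 0.097, -0.002] turn -0.0
```

Request:
drive_tool([
  [-0.004,0.03,0],
  [-0.004,0.06,0],
  [-0.004,0.09,0],
  [-0.004,0.11,0],
], turn=[0,0,0,0], jaw=[0.3,0.3,0.3,0.3])

```text
clock: 12.95
position: [0.5825, -0.1064, 0.0428]
tool_rot: [0.0, 0.623, 0.782, 0.0]
contact_force: [-1.7, 0.8, 1.2]
opening: 0.419
```

Request:
drive_tool([
  [0,0.03,0],
  [0,0.06,0],
  [0,0.09,0],
  [0,0.12,0],
], turn=[0,0,0,0], jaw=[0.3,0.3,0.3,0.3])

```text
clock: 13.28
position: [0.5941, -0.1038, 0.0429]
tool_rot: [-0.0, 0.623, 0.782, 0.0]
contact_force: [-1.3, -1.0, 0.5]
opening: 0.418
```

Request:
drive_tool([
  [0,0.04,0],
  [0,0.08,0],
  [0,0.12,0],
  [0,0.16,0],
  [0,0.2,0],
], turn=[0,0,0,0,0], jaw=[0.3,0.3,0.3,0.3,0.3])

```text
clock: 13.7
position: [0.6138, -0.0993, 0.0429]
tool_rot: [-0.0, 0.623, 0.782, 0.0]
contact_force: [-0.7, 0.7, -0.7]
opening: 0.421
```

Request:
drive_tool([
  [0,0.04,0],
  [0,0.08,0],
  [0,0.12,0],
  [0,0.16,0],
  [0,0.2,0],
], turn=[0,0,0,0,0], jaw=[0.3,0.3,0.3,0.3,0.3])

```text
clock: 14.12
position: [0.6332, -0.0948, 0.0429]
tool_rot: [-0.0, 0.623, 0.782, 0.0]
contact_force: [-1.3, -0.0, -1.1]
opening: 0.419
```

```bash
python3 -c "
from h import *
gauge('go',.065,.0018,.043,102.9)
"
```

```text
in gauge (mm) 53.413796187322674 1.4870538672952012
clock 14.12 pos [ 0.6332 -0.0948  0.0429] psi 102.88 F [-1.2898 -0.0289 -1.122 ] open 0.419
delta [0.003, 0.116, -0.001] turn -0.0
```

Request:
drive_tool([
  [0,0.04,0],
  [0,0.08,0],
  [0,0.12,0],
  [0,0.12,0],
  [0,0.12,0],
], turn=[0,0,0,0,0], jaw=[0.3,0.3,0.3,0.3,0.3], newtons=15)

```text
clock: 14.53
position: [0.6449, -0.0922, 0.0429]
tool_rot: [0.0, 0.623, 0.782, 0.0]
contact_force: [0.4, 0.4, -1.7]
opening: 0.418
```

```bash
python3 - <<'E'
from h import *
gauge('go',.065,.0018,.043,102.9)
s=observe();img=read_camera('wrist');cv2.imwrite('pics/w9.png',img)
cv2.imwrite('pics/s9.png',read_camera('side')[100:250,180:380])
x=np.load("nogoplate.npy");print(x)
overlay(img,cam('wrist',s),np.load('goplate.npy'),.042,0,'pics/o9.png',(80,90,340,270))
E
```

```text
in gauge (mm) 65.39215543830424 1.4758968444221667
clock 14.53 pos [ 0.6449 -0.0922  0.0429] psi 102.89 F [ 0.4214  0.4247 -1.7246] open 0.418
delta [0.003, -0.004, -0.001] turn -0.0
[0.5636 0.1292 0.1795]
```

View pics/o9.png

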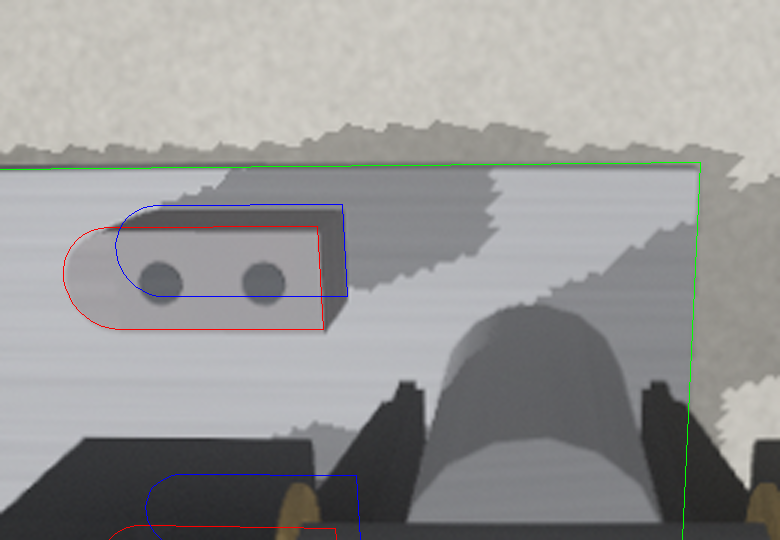

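View pics/s9.png

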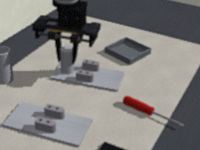

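Request:
drive_tool([
  [0,0,-0.2],
  [0,0,-0.5],
  [0,0,-0.9],
  [0,0,-1],
  [0,0,-1],
], turn=[0,0,0.06,0.13,0.2], jaw=[0.3,0.3,0.3,0.3,0.3])

```text
clock: 15.05
position: [0.6475, -0.093, 0.149]
tool_rot: [0.004, 0.74, 0.673, 0.003]
contact_force: [-0.4, -0.2, -2.6]
opening: 0.42
```

```bash
python3 -c "
from h import *
gauge('nogo',-.072,.0,.14,10.3)
"
```

```text
in gauge (mm) 42.82595998465988 -233.58486172055336
clock 15.05 pos [ 0.6475 -0.093   0.149 ] psi 84.56 F [-0.4216 -0.2051 -2.5675] open 0.42
delta [1.937, -1.738, 0.09] turn 0.825
```

Request:
drive_tool([
  [0.2,-0.2,0],
  [0.4,-0.4,0],
  [0.65,-0.6,0],
  [0.9,-0.85,0],
  [1,-0.9,0],
], turn=[0.07,0.15,0.23,0.31,0.37], jaw=[0.3,0.3,0.3,0.3,0.3])

```text
clock: 15.47
position: [0.5602, 0.018, 0.1419]
tool_rot: [-0.001, 0.901, 0.433, -0.001]
contact_force: [0.6, -0.2, -3.1]
opening: 0.415
```

```bash
python3 -c "
from h import *
gauge('nogo',-.072,.0,.14,10.3)
"
```

```text
in gauge (mm) -23.228312796133924 -108.8079274555475
clock 15.47 pos [0.5602 0.018  0.1419] psi 51.34 F [ 0.584  -0.2099 -3.0973] open 0.415
delta [0.347, -1.141, 0.019] turn 0.456
```

Request:
drive_tool([
  [0.08,-0.25,0],
  [0.15,-0.5,0],
  [0.22,-0.75,0],
  [0.3,-0.95,0],
  [0.34,-1,0],
], turn=[0.08,0.16,0.24,0.32,0.4], jaw=[0.3,0.3,0.3,0.3,0.3])

```text
clock: 15.88
position: [0.5043, 0.1061, 0.1425]
tool_rot: [-0.001, 0.991, 0.135, -0.001]
contact_force: [0.6, -0.4, -3.0]
opening: 0.419
```

Request:
drive_tool([
  [0,0,0],
  [0,0,0],
  [0,0,0],
], turn=[0.04,0.06,0.06], jaw=[0.3,0.3,0.3])

```text
clock: 16.13
position: [0.5061, 0.1043, 0.1429]
tool_rot: [0.0, 0.996, 0.09, -0.0]
contact_force: [-0.5, -0.5, -2.3]
opening: 0.419
```

```bash
python3 - <<'E'
from h import *
gauge('nogo',-.072,.0,.14,10.3)
s=observe();img=read_camera('wrist');cv2.imwrite('pics/w10.png',img)
overlay(img,cam('wrist',s),np.load('nogoplate.npy'),.034,-.0085,'pics/o10.png',(150,0,410,200))
E
```

```text
in gauge (mm) -61.04259236098313 -14.181650835040283
clock 16.13 pos [0.5061 0.1043 0.1429] psi 10.37 F [-0.541  -0.4541 -2.2622] open 0.419
delta [-0.109, -0.142, 0.029] turn 0.001
```

View pics/o10.png

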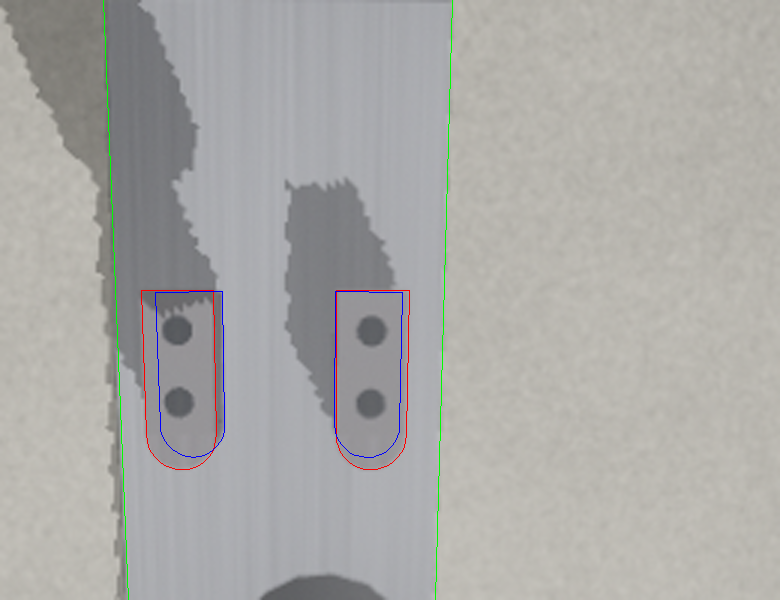

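View pics/w10.png

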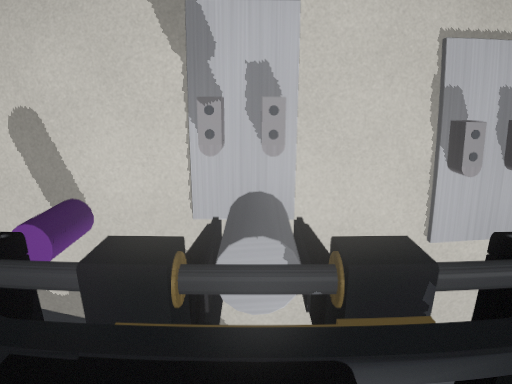

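Request:
drive_tool([
  [-0.05,-0.07,0.1],
  [-0.11,-0.14,0.3],
  [-0.11,-0.14,0.5],
  [-0.11,-0.14,0.7],
  [-0.11,-0.14,0.8],
], turn=[0,0,0,0,0], jaw=[0.3,0.3,0.3,0.3,0.3])

```text
clock: 16.6
position: [0.4905, 0.1159, 0.0595]
tool_rot: [-0.0, 0.996, 0.091, -0.003]
contact_force: [-0.3, -0.3, -1.7]
opening: 0.42
```

Request:
drive_tool([
  [0,0,0.06],
  [0,0,0.13],
  [0,0,0.16],
  [0,0,0.16],
  [0,0,0.16],
], turn=[0,0,0,0,0], jaw=[0.3,0.3,0.3,0.3,0.3])

```text
clock: 17.02
position: [0.4939, 0.116, 0.0477]
tool_rot: [-0.0, 0.996, 0.09, 0.001]
contact_force: [0.7, -0.3, -2.7]
opening: 0.42
```

```bash
python3 - <<'E'
from h import *
gauge('nogo',-.072,.0,.0435,10.3)
E
```

```text
in gauge (mm) -70.97949108859137 -0.5466928308382962
clock 17.02 pos [0.4939 0.116  0.0477] psi 10.37 F [ 0.7096 -0.251  -2.663 ] open 0.42
delta [-0.01, -0.005, 0.042] turn 0.001
```

Request:
drive_tool([
  [0,-0.005,0.015],
  [0,-0.005,0.03],
  [0,-0.005,0.035],
  [0,-0.005,0.04],
  [0,-0.005,0.045],
], turn=[0,0,0,0,0], jaw=[0.3,0.3,0.3,0.3,0.3])

```text
clock: 17.43
position: [0.4933, 0.1165, 0.0428]
tool_rot: [-0.0, 0.996, 0.09, 0.0]
contact_force: [-1.3, 0.3, 2.0]
opening: 0.419
```

Request:
drive_tool([
  [0,0,0],
  [0,0,0],
], turn=[0,0], jaw=[0.3,0.3])

```text
clock: 17.6
position: [0.4933, 0.1164, 0.0428]
tool_rot: [-0.0, 0.996, 0.09, 0.0]
contact_force: [-1.3, 0.7, 0.5]
opening: 0.417
```

Request:
drive_tool([
  [0.05,0,0],
  [0.1,0,0],
  [0.15,0,0],
  [0.2,0,0],
], turn=[0,0,0,0], jaw=[0.3,0.3,0.3,0.3], newtons=8)

```text
clock: 17.93
position: [0.514, 0.1202, 0.043]
tool_rot: [-0.0, 0.996, 0.09, 0.001]
contact_force: [-1.5, 0.6, 3.4]
opening: 0.419
```

Request:
drive_tool([
  [0.04,0,0],
  [0.07,0,0],
  [0.08,0,0],
  [0.08,0,0],
], turn=[0,0,0,0], jaw=[0.3,0.3,0.3,0.3])

```text
clock: 18.27
position: [0.5213, 0.1215, 0.0425]
tool_rot: [-0.0, 0.996, 0.09, 0.0]
contact_force: [0.0, 0.3, 2.5]
opening: 0.423
```

```bash
python3 - <<'E'
from h import *
gauge('nogo',-.035,.0,.0435,10.3)
s=observe();img=read_camera('wrist');cv2.imwrite('pics/w11.png',img)
overlay(img,cam('wrist',s),np.load('nogoplate.npy'),.034,-.0085,'pics/o11.png',(130,50,390,240))
E
```

```text
in gauge (mm) -43.04203090567469 0.03301612579246802
clock 18.27 pos [0.5213 0.1215 0.0425] psi 10.37 F [0.0113 0.2509 2.5491] open 0.423
delta [0.08, 0.0, -0.01] turn 0.001
```

View pics/o11.png

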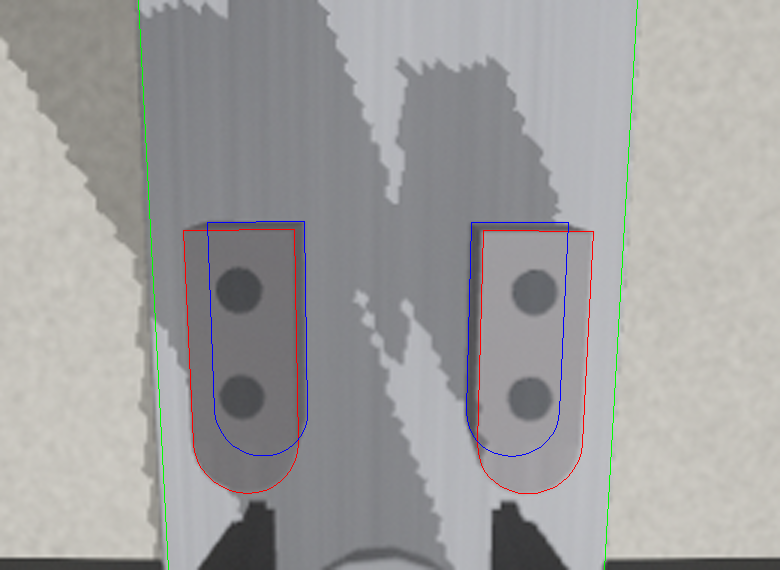

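Request:
drive_tool([
  [0.01,0,-0.003],
  [0.02,0,-0.003],
  [0.03,0,-0.003],
  [0.04,0,-0.003],
  [0.05,0,-0.003],
], turn=[0,0,0,0,0], jaw=[0.3,0.3,0.3,0.3,0.3])

```text
clock: 18.73
position: [0.5252, 0.1223, 0.0423]
tool_rot: [0.0, 0.996, 0.09, -0.0]
contact_force: [-1.3, -0.6, -0.7]
opening: 0.42
```

Request:
drive_tool([
  [0.005,0,0],
  [0.01,0,0],
  [0.015,0,0],
], turn=[0,0,0], jaw=[0.3,0.3,0.3])

```text
clock: 18.98
position: [0.527, 0.1226, 0.0424]
tool_rot: [0.0, 0.996, 0.09, -0.0]
contact_force: [0.0, -0.6, -2.2]
opening: 0.415
```

Request:
drive_tool([
  [0.005,0,0],
  [0.01,0,0],
  [0.015,0,0],
], turn=[0,0,0], jaw=[0.3,0.3,0.3])

```text
clock: 19.23
position: [0.5286, 0.1229, 0.0426]
tool_rot: [-0.0, 0.996, 0.09, 0.0]
contact_force: [-1.0, -0.3, -2.4]
opening: 0.417
```

Request:
drive_tool([
  [0.005,0,0],
  [0.01,0,0],
], turn=[0,0], jaw=[0.3,0.3])

```text
clock: 19.4
position: [0.5296, 0.1231, 0.0427]
tool_rot: [-0.0, 0.996, 0.09, 0.0]
contact_force: [-0.5, 0.3, -2.8]
opening: 0.417
```

Request:
drive_tool([
  [0.005,0,0],
  [0.01,0,0],
], turn=[0,0], jaw=[0.3,0.3])

```text
clock: 19.57
position: [0.5306, 0.1233, 0.0427]
tool_rot: [-0.0, 0.996, 0.09, 0.0]
contact_force: [0.5, 0.6, -2.1]
opening: 0.42
```

Request:
drive_tool([
  [0.005,0,0],
  [0.008,0,0],
], turn=[0,0], jaw=[0.3,0.3])

```text
clock: 19.73
position: [0.5314, 0.1234, 0.0427]
tool_rot: [-0.0, 0.996, 0.09, 0.0]
contact_force: [0.5, -0.3, -2.6]
opening: 0.419
```

```bash
python3 - <<'E'
from h import *
gauge('nogo',-.035,.0,.0435,10.3)
s=observe();img=read_camera('wrist')
p=camera_params("wrist");H=np.array(p['hand_eye']);K=np.array([[p['fx'],0,p['cx']],[0,p['fy'],p['cy']],[0,0,1]])
cm=(K,np.array(p['dist_coeffs']),H[:3,3],H[:3,:3])
S=4;x0,y0,x1,y1=180,150,340,320
im=cv2.resize(img[y0:y1,x0:x1],None,fx=S,fy=S,interpolation=cv2.INTER_CUBIC)
t=np.linspace(0,2*np.pi,80)
for dx,col in((0,(0,0,255)),(-.003,(0,255,0))):
  for z in(.035,-.04):
    q=(proj(cm,np.c_[dx+.02*np.cos(t),.02*np.sin(t),0*t+z])-[x0,y0]+.5)*S
    cv2.polylines(im,[np.round(q).astype(int)],True,col,1)
cv2.imwrite("pics/o12.png",im[:600])
E
```

```text
in gauge (mm) -32.75366425447127 0.07598370415127784
clock 19.73 pos [0.5314 0.1234 0.0427] psi 10.37 F [ 0.459  -0.3495 -2.6287] open 0.419
delta [-0.022, 0.001, -0.008] turn 0.001
```

View pics/o12.png

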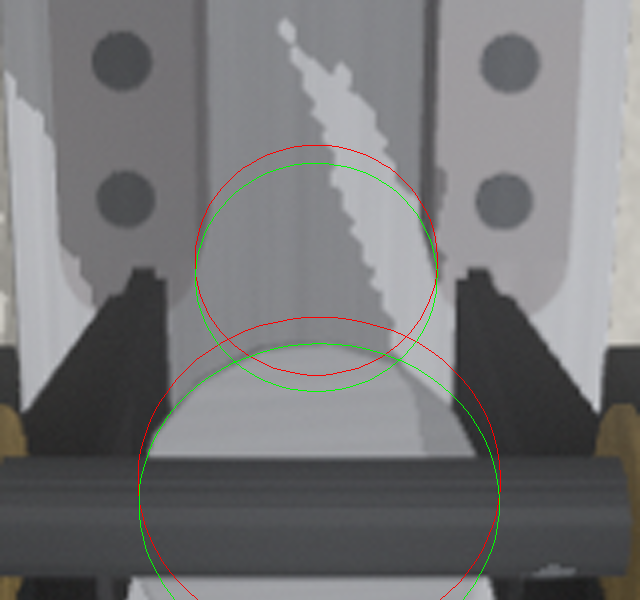

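Request:
drive_tool([
  [0.005,0,0],
  [0.008,0,0],
], turn=[0,0], jaw=[0.3,0.3])

```text
clock: 19.95
position: [0.5321, 0.1235, 0.0427]
tool_rot: [0.0, 0.996, 0.09, -0.0]
contact_force: [0.3, -0.4, -3.3]
opening: 0.417
```

Request:
drive_tool([
  [0.005,0,0],
  [0.008,0,0],
], turn=[0,0], jaw=[0.3,0.3])

```text
clock: 20.12
position: [0.5329, 0.1237, 0.0428]
tool_rot: [-0.0, 0.996, 0.09, 0.0]
contact_force: [-0.6, -0.2, -2.0]
opening: 0.418
```

Request:
drive_tool([
  [0.005,0,0],
  [0.01,0,0],
], turn=[0,0], jaw=[0.3,0.3])

```text
clock: 20.28
position: [0.5339, 0.1238, 0.0428]
tool_rot: [0.0, 0.996, 0.09, 0.0]
contact_force: [-0.9, 0.5, -1.7]
opening: 0.418
```

Request:
drive_tool([
  [0.005,0,0],
  [0.01,0,0],
], turn=[0,0], jaw=[0.3,0.3])

```text
clock: 20.45
position: [0.5349, 0.1241, 0.0428]
tool_rot: [-0.0, 0.996, 0.09, 0.0]
contact_force: [-0.2, -0.9, -1.6]
opening: 0.414
```

```bash
cat > look.py <<'E'
from h import *
import sys
s=observe();img=read_camera('wrist')
p=camera_params("wrist");H=np.array(p['hand_eye']);K=np.array([[p['fx'],0,p['cx']],[0,p['fy'],p['cy']],[0,0,1]])
cm=(K,np.array(p['dist_coeffs']),H[:3,3],H[:3,:3])
S=4;x0,y0,x1,y1=180,150,340,300
im=cv2.resize(img[y0:y1,x0:x1],None,fx=S,fy=S,interpolation=cv2.INTER_CUBIC)
t=np.linspace(0,2*np.pi,80)
for dx,col in((0,(0,0,255)),(float(sys.argv[2]),(0,255,0))):
  for z in(.035,-.04):
    q=(proj(cm,np.c_[dx+.02*np.cos(t),.02*np.sin(t),0*t+z])-[x0,y0]+.5)*S
    cv2.polylines(im,[np.round(q).astype(int)],True,col,1)
cv2.imwrite(f"pics/{sys.argv[1]}.png",im[:600])
cv2.imwrite(f"pics/{sys.argv[1]}s.png",cv2.resize(read_camera('side')[140:290,150:320],None,fx=4,fy=4,interpolation=cv2.INTER_CUBIC))
gauge('nogo',-.035,.0,.0435,10.3)
E
python3 look.py o13 -.004
```

```text
in gauge (mm) -29.126585589298763 0.08048978412303033
clock 20.55 pos [0.535  0.124  0.0428] psi 10.37 F [-0.2452 -0.701  -2.0163] open 0.417
delta [-0.059, 0.001, -0.007] turn 0.001
```

View pics/o13.png

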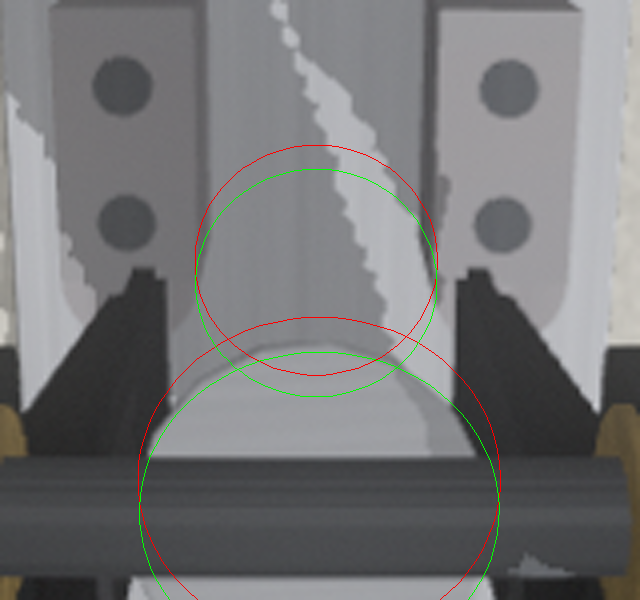

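View pics/o13s.png

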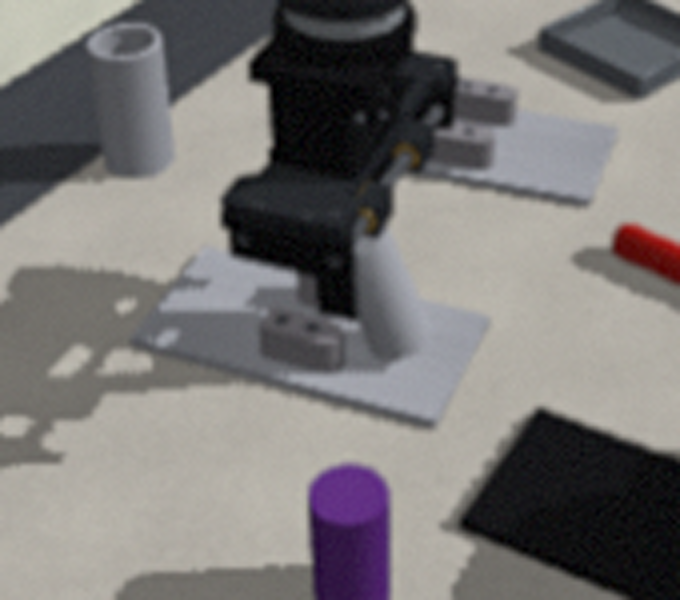

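Request:
drive_tool([
  [-0.03,0,0.005],
  [-0.06,0,0.008],
  [-0.09,0,0.01],
  [-0.12,0,0.01],
], turn=[0,0,0,0], jaw=[0.3,0.3,0.3,0.3], newtons=5)

```text
clock: 20.88
position: [0.5233, 0.1219, 0.0424]
tool_rot: [-0.0, 0.996, 0.09, 0.001]
contact_force: [0.7, 0.7, 0.7]
opening: 0.418
```

```bash
python3 look.py o14 -.003
```

```text
in gauge (mm) -41.388618823370756 0.08015391344599931
clock 20.98 pos [0.5229 0.1219 0.0423] psi 10.37 F [-0.4392 -0.6102  1.4199] open 0.419
delta [0.064, 0.001, -0.012] turn 0.001
```

View pics/o14s.png

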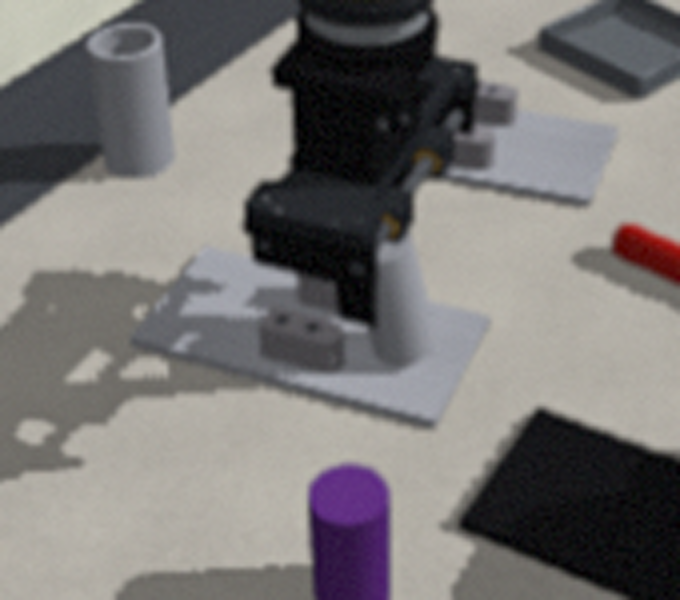

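View pics/o14.png

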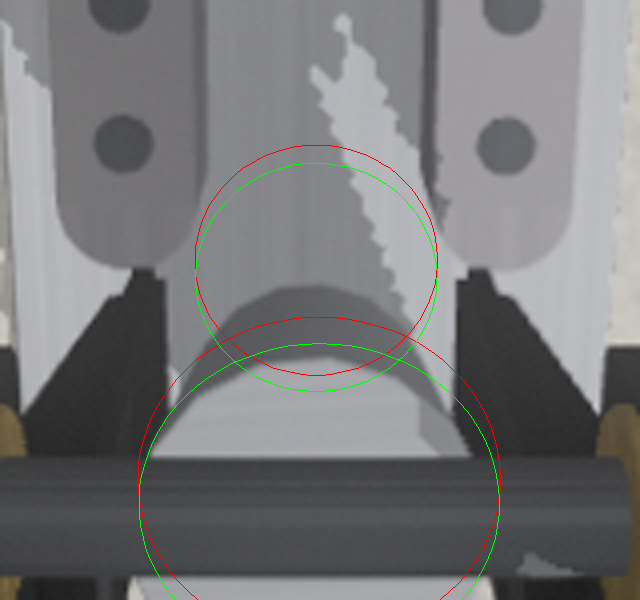

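Request:
drive_tool([
  [-0.03,0,0],
  [-0.06,0,0],
  [-0.06,0,0],
], turn=[0,0,0], jaw=[0.3,0.3,0.3])

```text
clock: 21.23
position: [0.5164, 0.1207, 0.0416]
tool_rot: [0.0, 0.996, 0.09, -0.0]
contact_force: [-0.8, 0.2, 1.4]
opening: 0.419
```

Request:
drive_tool([
  [0,0,0],
  [0,0,0],
  [0,0,0],
  [0,0,0],
  [0,0,0],
], turn=[0,0,0,0,0], jaw=[0.5,0.6,0.8,0.8,0.8])

```text
clock: 21.65
position: [0.5171, 0.1208, 0.0416]
tool_rot: [0.0, 0.996, 0.09, -0.0]
contact_force: [-0.8, 0.8, -0.4]
opening: 0.712
```

```bash
python3 look.py o15 -.005
```

```text
in gauge (mm) -47.22915775099563 0.06345766713200617
clock 21.75 pos [0.5171 0.1208 0.0417] psi 10.37 F [ 0.257  -0.2516 -0.1396] open 0.779
delta [0.122, 0.001, -0.018] turn 0.001
```

View pics/o15s.png

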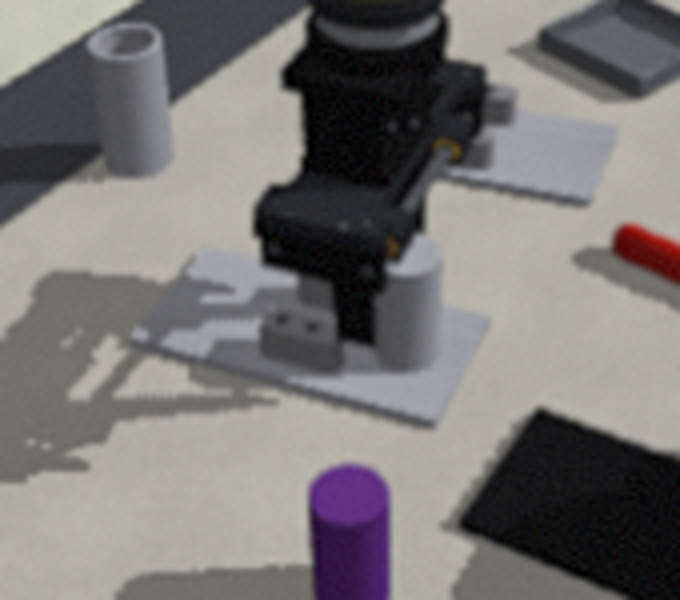

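View pics/o15.png

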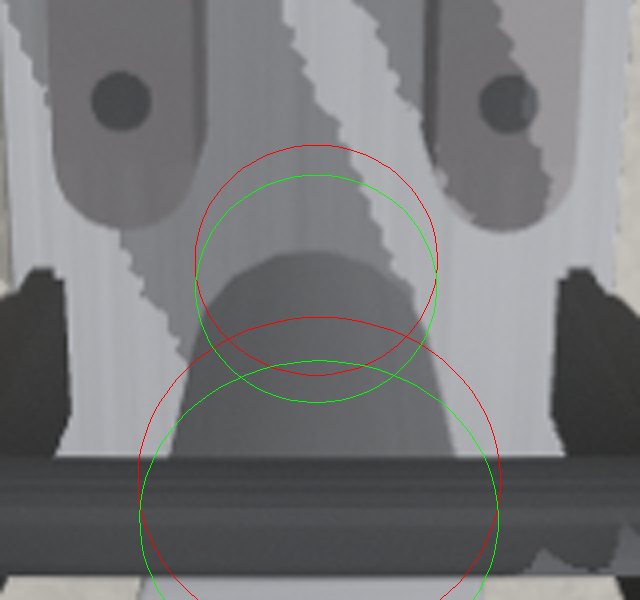

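Request:
drive_tool([
  [0,0,-0.3],
  [0,0,-0.7],
  [0,0,-1],
  [0,0,-1],
], turn=[0,0,0,0], jaw=[0.85,0.85,0.85,0.85])

```text
clock: 22.08
position: [0.5218, 0.1215, 0.1498]
tool_rot: [-0.0, 0.996, 0.09, 0.007]
contact_force: [1.1, 0.3, 0.6]
opening: 0.851
```

Request:
drive_tool([
  [-0.03,0,0],
  [-0.07,0,0],
  [-0.1,0,0],
  [-0.14,0,0],
  [-0.17,0,0],
], turn=[-0.08,-0.16,-0.24,-0.32,-0.4], jaw=[0.85,0.85,0.85,0.85,0.85])

```text
clock: 22.5
position: [0.5, 0.1177, 0.1412]
tool_rot: [-0.0, 0.919, 0.395, -0.0]
contact_force: [0.2, 0.4, -0.0]
opening: 0.848
```

Request:
drive_tool([
  [0,0,0],
  [0,0,0],
  [0,0,0],
  [0,0,0],
  [0,0,0],
], turn=[-0.08,-0.16,-0.24,-0.32,-0.4], jaw=[0.85,0.85,0.85,0.85,0.85])

```text
clock: 22.92
position: [0.5002, 0.1177, 0.1412]
tool_rot: [-0.0, 0.753, 0.658, -0.0]
contact_force: [-1.0, -0.1, 0.1]
opening: 0.851
```

Request:
drive_tool([
  [0,0,0],
  [0,0,0],
  [0,0,0],
  [0,0,0],
], turn=[-0.08,-0.16,-0.2,-0.2], jaw=[0.85,0.85,0.85,0.85])

```text
clock: 23.25
position: [0.5002, 0.1177, 0.1413]
tool_rot: [-0.0, 0.642, 0.766, -0.0]
contact_force: [-1.0, -0.6, -0.4]
opening: 0.851
```

```bash
python3 - <<'E'
from h import *
gauge('nogo',-.0647,.0013,.04,100.3)
x=np.load("nogoplate.npy");u=np.array([np.cos(x[2]),np.sin(x[2])]);v=np.array([-u[1],u[0]])
g=x[:2]-.0647*u+.0013*v
s=observe();img=read_camera('wrist');cm=cam('wrist',s)
for r in outline_of("pin_mid","wrist"):
    f,i=cylfit(cm,r['region'],g,.008);d=f-x[:2];print(r['confidence'],r['point'],f,i,d@u,d@v)
t=np.linspace(0,2*np.pi,60)
for z in(.083,.008):
  q=proj(cm,np.c_[g[0]+.02*np.cos(t),g[1]+.02*np.sin(t),0*t+z]);cv2.polylines(img,[np.round(q).astype(int)],True,(0,0,255),1)
cv2.imwrite("pics/o16.png",img)
E
```

```text
in gauge (mm) -64.41677791660415 0.04626216304716694
clock 23.25 pos [0.5002 0.1177 0.1413] psi 100.05 F [-1.01   -0.6225 -0.3574] open 0.851
delta [0.013, -0.003, 1.013] turn -0.003
0.65 [259.6, 199.1] [0.5006 0.1186] 0.9500469287725519 -0.0639393587073316 0.000852348652649188
0.59 [215.2, 2.6] [0.4947 0.1149] 0.0 -0.07033370110770899 -0.0017432567799971412
```

View pics/o16.png

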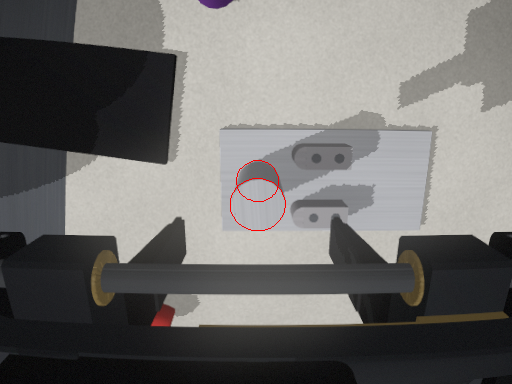

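Request:
drive_tool([
  [0.01,0,0.25],
  [0.01,0,0.5],
  [0.01,0,0.75],
  [0.01,0,0.9],
  [0.01,0,0.92],
], turn=[-0.003,-0.003,-0.003,-0.003,-0.003], jaw=[0.8,0.8,0.8,0.8,0.8])

```text
clock: 23.77
position: [0.4973, 0.1183, 0.0459]
tool_rot: [-0.002, 0.642, 0.767, -0.003]
contact_force: [-0.7, -0.3, -1.1]
opening: 0.802
```

Request:
drive_tool([
  [0,0,0.05],
  [0,0,0.08],
  [0,0,0.08],
  [0,0,0.08],
], turn=[0,0,0,0], jaw=[0.8,0.8,0.7,0.6])

```text
clock: 24.1
position: [0.5011, 0.1188, 0.0429]
tool_rot: [0.001, 0.641, 0.767, 0.001]
contact_force: [-1.5, -0.3, -0.8]
opening: 0.708
```

```bash
python3 - <<'E'
from h import *
gauge('nogo',-.0647,.001,.04,100.3)
E
```

```text
in gauge (mm) -63.34340712120365 0.9895983157428285
clock 24.1 pos [0.5011 0.1188 0.0429] psi 100.25 F [-1.5439 -0.2621 -0.7864] open 0.708
delta [0.0, -0.014, 0.029] turn -0.001
```

Request:
drive_tool([
  [0,0,0.01],
  [0,0,0.01],
  [0,0,0.01],
  [0,0,0.01],
  [0,0,0.01],
], turn=[0,0,0,0,0], jaw=[0.5,0.3,0.3,0.3,0.3], newtons=20)

```text
clock: 24.52
position: [0.5005, 0.1187, 0.0411]
tool_rot: [0.0, 0.641, 0.767, 0.0]
contact_force: [-0.3, 0.2, 0.8]
opening: 0.417
```

Request:
drive_tool([
  [0,0,0],
  [0,0,0],
], turn=[0,0], jaw=[0.3,0.3])

```text
clock: 24.68
position: [0.5005, 0.1188, 0.0411]
tool_rot: [0.0, 0.641, 0.768, 0.0]
contact_force: [-0.3, -0.1, 2.1]
opening: 0.416
```

```bash
python3 - <<'E'
from h import *
gauge('nogo',-.045,.00,.04,100.3)
E
```

```text
in gauge (mm) -63.997716199349604 1.0373569336635113
clock 24.68 pos [0.5005 0.1188 0.0411] psi 100.26 F [-0.2733 -0.1048  2.0981] open 0.416
delta [-0.01, 0.19, 0.011] turn -0.0
```

Request:
drive_tool([
  [-0.003,0,-0.01],
  [-0.006,0.04,-0.01],
  [-0.01,0.1,-0.01],
  [-0.01,0.16,-0.01],
  [-0.01,0.2,-0.01],
], turn=[0,0,0,0,0], jaw=[0.3,0.3,0.3,0.3,0.3])

```text
clock: 25.1
position: [0.5209, 0.1214, 0.0415]
tool_rot: [0.0, 0.641, 0.767, 0.0]
contact_force: [-0.2, 1.3, -2.4]
opening: 0.422
```

Request:
drive_tool([
  [0,0.01,0],
  [0,0.02,0],
  [0,0.03,0],
  [0,0.03,0],
], turn=[0,0,0,0], jaw=[0.3,0.3,0.3,0.3])

```text
clock: 25.43
position: [0.5231, 0.1219, 0.0416]
tool_rot: [-0.0, 0.641, 0.768, -0.0]
contact_force: [0.3, -0.9, -2.4]
opening: 0.418
```

```bash
python3 - <<'E'
from h import *
gauge('nogo',-.0366,.00,.04,100.3)
s=observe();img=read_camera('wrist')
overlay(img,cam('wrist',s),np.load('nogoplate.npy'),.034,-.0085,'pics/o17.png',(200,90,440,270))
cv2.imwrite(f"pics/o17s.png",cv2.resize(read_camera('side')[140:290,150:320],None,fx=4,fy=4,interpolation=cv2.INTER_CUBIC))
E
```

```text
in gauge (mm) -41.20937004318809 0.038841669445115246
clock 25.43 pos [0.5231 0.1219 0.0416] psi 100.26 F [ 0.2837 -0.891  -2.35  ] open 0.418
delta [-0.0, 0.046, 0.016] turn -0.0
```

View pics/o17.png

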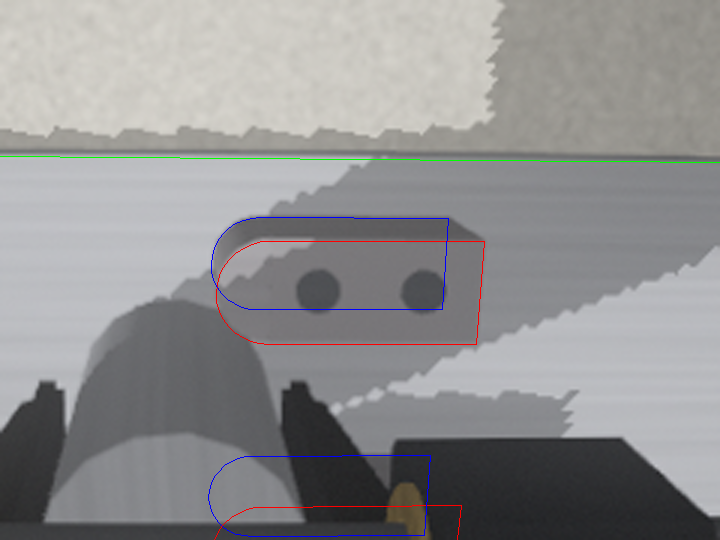

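View pics/o17s.png

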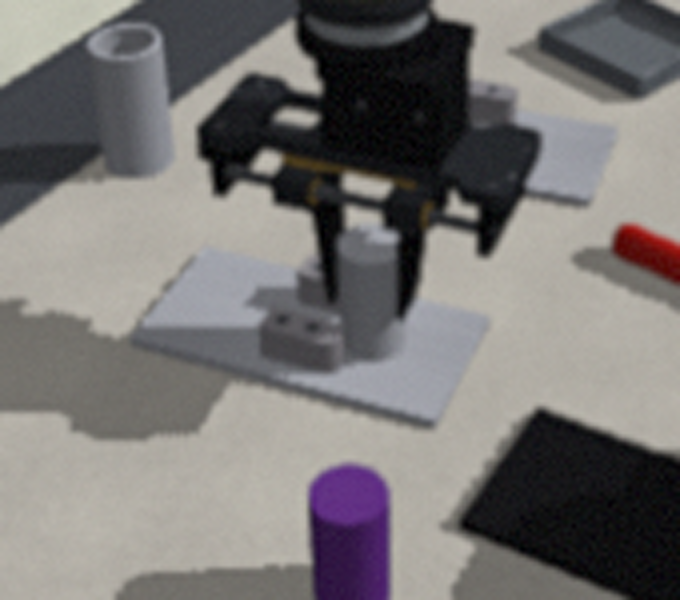

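Request:
drive_tool([
  [0,0.006,0],
  [0,0.012,0],
  [0,0.018,0],
  [0,0.024,0],
], turn=[0,0,0,0], jaw=[0.3,0.3,0.3,0.3])

```text
clock: 25.87
position: [0.5255, 0.1223, 0.0418]
tool_rot: [0.0, 0.641, 0.768, 0.0]
contact_force: [-0.3, 0.3, -1.8]
opening: 0.417
```

Request:
drive_tool([
  [0,0.003,0],
  [0,0.006,0],
  [0,0.009,0],
], turn=[0,0,0], jaw=[0.3,0.3,0.3])

```text
clock: 26.12
position: [0.5263, 0.1224, 0.0418]
tool_rot: [-0.0, 0.641, 0.768, -0.0]
contact_force: [-0.9, -0.2, -2.7]
opening: 0.419
```

Request:
drive_tool([
  [0,0.003,0],
  [0,0.005,0],
  [0,0.005,0],
], turn=[0,0,0], jaw=[0.3,0.3,0.3])

```text
clock: 26.37
position: [0.5268, 0.1225, 0.0418]
tool_rot: [-0.0, 0.641, 0.767, 0.0]
contact_force: [-0.9, 1.0, -2.0]
opening: 0.414
```

Request:
drive_tool([
  [0,0.003,0],
  [0,0.005,0],
], turn=[0,0], jaw=[0.3,0.3])

```text
clock: 26.53
position: [0.5271, 0.1227, 0.0417]
tool_rot: [-0.0, 0.641, 0.767, -0.0]
contact_force: [-1.1, 1.1, -2.3]
opening: 0.416
```

Request:
drive_tool([
  [0,0.003,0],
  [0,0.005,0],
], turn=[0,0], jaw=[0.3,0.3])

```text
clock: 26.7
position: [0.5274, 0.1228, 0.0416]
tool_rot: [-0.001, 0.641, 0.767, -0.0]
contact_force: [-1.6, 0.6, -1.9]
opening: 0.417
```

Request:
drive_tool([
  [0,0.002,0],
  [0,0.004,0],
], turn=[0,0], jaw=[0.3,0.3])

```text
clock: 26.87
position: [0.5276, 0.1229, 0.0415]
tool_rot: [-0.001, 0.641, 0.767, -0.0]
contact_force: [-2.6, 0.9, -2.3]
opening: 0.421
```

Request:
drive_tool([
  [0,0.003,0],
  [0,0.006,0],
  [0,0.006,0],
], turn=[0,0,0], jaw=[0.3,0.3,0.3])

```text
clock: 27.12
position: [0.528, 0.1232, 0.0414]
tool_rot: [-0.001, 0.641, 0.767, -0.0]
contact_force: [-3.7, 2.1, -1.6]
opening: 0.416
```

Request:
drive_tool([
  [0,0.003,0],
  [0,0.006,0],
  [0,0.006,0],
], turn=[0,0,0], jaw=[0.3,0.3,0.3])

```text
clock: 27.37
position: [0.5281, 0.1232, 0.0413]
tool_rot: [-0.001, 0.641, 0.767, -0.001]
contact_force: [-5.8, 2.3, -0.4]
opening: 0.416
```

Request:
drive_tool([
  [0.004,0.002,0],
  [0.006,0.005,0],
  [0.006,0.005,0],
], turn=[0,0,0], jaw=[0.3,0.3,0.3])

```text
clock: 27.62
position: [0.5282, 0.1233, 0.0413]
tool_rot: [-0.001, 0.641, 0.768, -0.002]
contact_force: [-6.5, 0.6, 1.2]
opening: 0.42
```

```bash
python3 - <<'E'
from h import *
gauge('nogo',-.0366,.00,.04,100.3)
print(observe()['ft_torque'])
cv2.imwrite("pics/w18.png",read_camera('wrist'))
cv2.imwrite(f"pics/o18s.png",cv2.resize(read_camera('side')[140:290,150:320],None,fx=4,fy=4,interpolation=cv2.INTER_CUBIC))
E
```

```text
in gauge (mm) -35.91817138560217 0.531322206935304
clock 27.62 pos [0.5282 0.1233 0.0413] psi 100.27 F [-6.5404  0.5831  1.2109] open 0.42
delta [-0.005, -0.007, 0.013] turn -0.0
[-0.011   1.3024 -0.0955]
```

View pics/o18s.png

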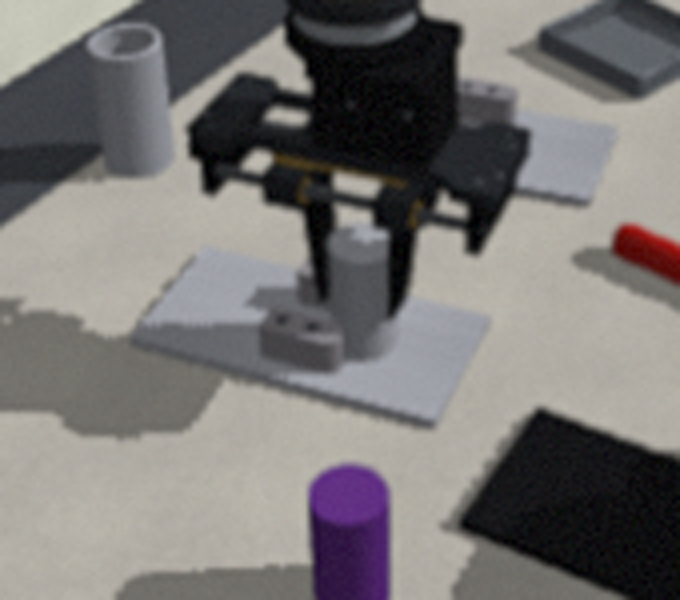

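View pics/w18.png

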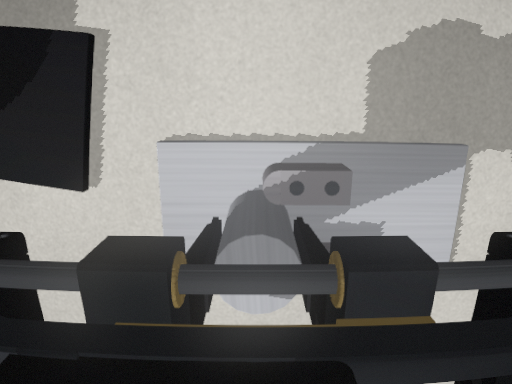

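Request:
drive_tool([
  [0.001,0.004,0],
  [0.001,0.008,0],
  [0.001,0.008,0],
], turn=[0,0,0], jaw=[0.3,0.3,0.3])

```text
clock: 27.97
position: [0.5283, 0.1233, 0.0412]
tool_rot: [-0.002, 0.641, 0.768, -0.003]
contact_force: [-9.1, -0.5, 2.9]
opening: 0.421
```

Request:
drive_tool([
  [0,0.004,0],
  [0,0.004,0],
  [0,0.004,0],
], turn=[0,0,0], jaw=[0.3,0.3,0.3])

```text
clock: 28.22
position: [0.5283, 0.1234, 0.0413]
tool_rot: [-0.002, 0.641, 0.768, -0.003]
contact_force: [-10.6, -0.7, 3.9]
opening: 0.415
```

Request:
drive_tool([
  [0,0,-0.003],
  [0,0,-0.003],
  [0,0,-0.003],
  [0,0,-0.003],
  [0,0,-0.003],
], turn=[0,0,0,0,0], jaw=[0.3,0.3,0.3,0.3,0.3])

```text
clock: 28.63
position: [0.5283, 0.1233, 0.0412]
tool_rot: [-0.002, 0.641, 0.768, -0.003]
contact_force: [-8.8, -1.2, 2.1]
opening: 0.418
```

Request:
drive_tool([
  [0,0,0],
  [0,0,0],
  [0,0,0],
  [0,0,0],
  [0,0,0],
], turn=[0,0,0,0,0], jaw=[0.3,0.3,0.3,0.3,0.3])

```text
clock: 29.05
position: [0.5283, 0.1233, 0.0412]
tool_rot: [-0.002, 0.641, 0.768, -0.003]
contact_force: [-9.4, -0.1, 1.8]
opening: 0.419
```

Request:
drive_tool([
  [0,0,0],
  [0,0,0],
  [0,0,0],
  [0,0,0],
  [0,0,0],
], turn=[0,0,0,0,0], jaw=[0.3,0.3,0.3,0.3,0.3])

```text
clock: 29.47
position: [0.5283, 0.1233, 0.0412]
tool_rot: [-0.002, 0.641, 0.768, -0.003]
contact_force: [-10.1, -0.6, 2.0]
opening: 0.417
```

```bash
python3 - <<'E'
from h import *
gauge('nogo',-.0366,.00,.04,100.3)
img=read_camera('side')
x=np.load("nogoplate.npy");u=np.array([np.cos(x[2]),np.sin(x[2])]);v=np.array([-u[1],u[0]])
cm=cam("side");S=4
im=cv2.resize(img[170:270,150:300],None,fx=S,fy=S,interpolation=cv2.INTER_CUBIC)
t=np.linspace(0,2*np.pi,60);g=x[:2]-.0366*u
for z in(.083,.008):
  q=(proj(cm,np.c_[g[0]+.02*np.cos(t),g[1]+.02*np.sin(t),0*t+z])-[150,170]+.5)*S;cv2.polylines(im,[np.round(q).astype(int)],True,(0,0,255),1)
cv2.imwrite(f"pics/o19s.png",im)
E
```

```text
in gauge (mm) -35.792629428917884 0.5787546927380852
clock 29.47 pos [0.5283 0.1233 0.0412] psi 100.28 F [-10.1484  -0.5783   2.0385] open 0.417
delta [-0.006, -0.008, 0.012] turn -0.0
```

View pics/o19s.png

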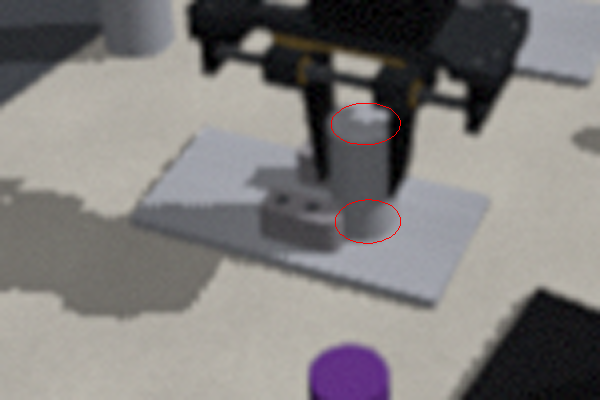

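```bash
python3 - <<'E'
from h import *
img=read_camera('side');cv2.imwrite("pics/s20.png",img)
im=cv2.resize(img[190:240,215:265],None,fx=12,fy=12,interpolation=cv2.INTER_CUBIC)
x=np.load("nogoplate.npy");u=np.array([np.cos(x[2]),np.sin(x[2])]);v=np.array([-u[1],u[0]])
cm=cam("side");S=12
t=np.linspace(0,2*np.pi,90)
for tilt,col in((0,(0,0,255)),(.12,(0,255,0))):
  ax=np.array([*(u*np.sin(tilt)),np.cos(tilt)]);e1=np.array([*(u*np.cos(tilt)),-np.sin(tilt)]);e2=np.array([*v,0])
  g=np.array([*(x[:2]-.0345*u),.008])
  for h in(0,.075):
    P=g+ax*h+.02*(np.cos(t)[:,None]*e1+np.sin(t)[:,None]*e2)
    q=(proj(cm,P)-[215,190]+.5)*S;cv2.polylines(im,[np.round(q).astype(int)],True,col,1)
cv2.imwrite("pics/o20.png",im)
E
```

```text
(no output)
```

View pics/o20.png

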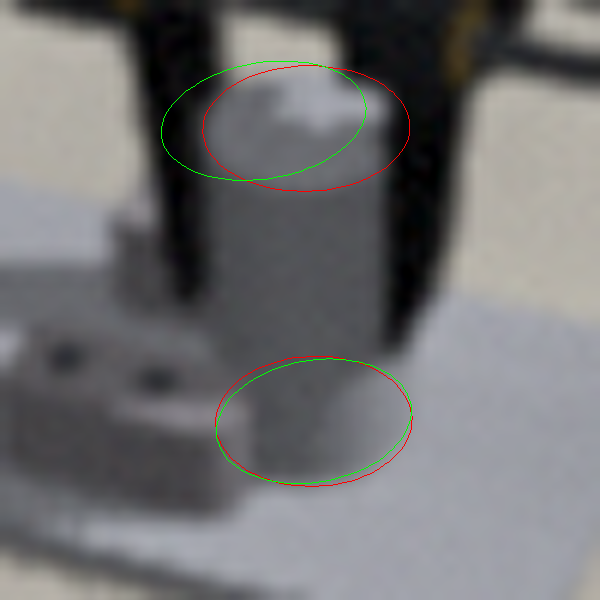

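Request:
drive_tool([
  [0,-0.03,0],
  [0,-0.1,-0.01],
  [0,-0.2,-0.02],
  [0,-0.3,-0.05],
  [0,-0.3,-0.2],
], turn=[0,0,0,0,0], jaw=[0.3,0.3,0.3,0.3,0.3])

```text
clock: 29.98
position: [0.4976, 0.1177, 0.0596]
tool_rot: [-0.002, 0.641, 0.768, -0.002]
contact_force: [-0.3, -0.2, -3.3]
opening: 0.418
```

Request:
drive_tool([
  [0,0,-0.4],
  [0,0,-0.8],
  [0,0,-0.9],
  [0,0,-0.9],
], turn=[0,0,0,0], jaw=[0.3,0.3,0.3,0.3])

```text
clock: 30.32
position: [0.5046, 0.1188, 0.1575]
tool_rot: [0.004, 0.641, 0.767, 0.004]
contact_force: [0.9, -0.4, -2.8]
opening: 0.417
```

```bash
python3 - <<'E'
from h import *
read_camera("side");read_camera("top")
for c in("side","top"):
  cm=cam(c)
  for r in outline_of("tray_in",c)[:1]:
    q=quad(r['region']);print(c,r['confidence'],r['point'],atz(cm,[q.mean(0)],.015),atz(cm,q,.022).mean(0))
go([.545,-.307,.14],100)
E
```

```text
side 0.62 [309.1, 152.0] [[ 0.5269 -0.2875  0.015 ]] [ 0.5256 -0.2803  0.022 ]
top 0.94 [377.6, 201.5] [[ 0.5358 -0.3001  0.015 ]] [ 0.535  -0.2979  0.022 ]
clock 30.52 pos [0.4996 0.1183 0.1493] psi 100.26 F [-0.2382  0.0282 -2.049 ] open 0.413
delta [-4.266, -0.311, 0.093] turn 0.003
```

Request:
drive_tool([
  [-0.25,-0.02,0],
  [-0.6,-0.06,0],
  [-1,-0.09,0],
], turn=[0,0,0], jaw=[0.3,0.3,0.3])

```text
clock: 30.77
position: [0.5085, 0.0187, 0.149]
tool_rot: [-0.002, 0.64, 0.769, -0.001]
contact_force: [0.6, 0.1, -2.7]
opening: 0.416
```

Request:
drive_tool([
  [-0.35,-0.03,0],
  [-0.7,-0.06,0],
  [-1,-0.09,0],
], turn=[0,0,0], jaw=[0.3,0.3,0.3])

```text
clock: 31.02
position: [0.5177, -0.0832, 0.1491]
tool_rot: [-0.002, 0.641, 0.767, -0.001]
contact_force: [0.2, -0.0, -2.7]
opening: 0.422
```

Request:
drive_tool([
  [-0.35,-0.03,0],
  [-0.7,-0.06,0],
  [-1,-0.09,0],
], turn=[0,0,0], jaw=[0.3,0.3,0.3])

```text
clock: 31.27
position: [0.5267, -0.183, 0.149]
tool_rot: [-0.002, 0.641, 0.767, -0.001]
contact_force: [1.2, -0.2, -1.9]
opening: 0.42
```

Request:
drive_tool([
  [-0.35,-0.03,0],
  [-0.65,-0.06,0],
  [-0.8,-0.09,0],
  [-0.8,-0.09,0],
  [-0.8,-0.09,0],
], turn=[0,0,0,0,0], jaw=[0.3,0.3,0.3,0.3,0.3])

```text
clock: 31.68
position: [0.5325, -0.2613, 0.1497]
tool_rot: [-0.002, 0.642, 0.767, -0.0]
contact_force: [-0.1, 0.5, -2.8]
opening: 0.415
```

```bash
python3 - <<'E'
from h import *
s=observe();img=read_camera("wrist");cv2.imwrite("pics/w21.png",img);cm=cam("wrist",s)
for r in outline_of("tray_in","wrist")[:1]:
    q=quad(r['region']);print(r['confidence'],r['point'],q,atz(cm,q,.022))
go([.538,-.302,.14],100)
E
```

```text
0.74 [254.3, 189.6] [[181.     245.    ]
 [231.4001 144.2   ]
 [335.     196.    ]
 [284.6    296.8   ]] [[ 0.4687 -0.3358  0.022 ]
 [ 0.5022 -0.229   0.022 ]
 [ 0.6064 -0.2597  0.022 ]
 [ 0.5812 -0.3747  0.022 ]]
clock 31.78 pos [ 0.533  -0.2603  0.1506] psi 100.3 F [ 1.5508  0.1618 -1.1867] open 0.417
delta [-0.419, -0.026, 0.106] turn 0.003
```

View pics/w21.png

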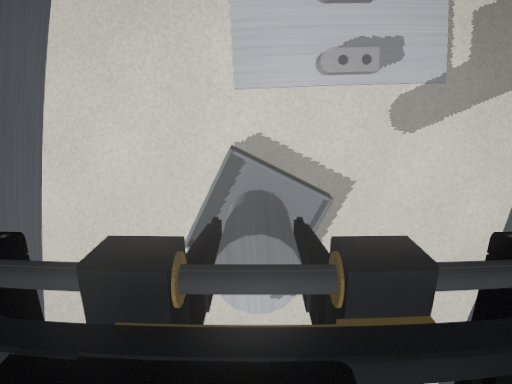

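Request:
drive_tool([
  [-0.15,-0.01,0.1],
  [-0.3,-0.01,0.4],
  [-0.38,-0.02,0.7],
  [-0.38,-0.02,0.95],
  [-0.38,-0.02,1],
], turn=[0,0,0,0,0], jaw=[0.3,0.3,0.3,0.3,0.3])

```text
clock: 32.2
position: [0.5352, -0.296, 0.0462]
tool_rot: [-0.005, 0.641, 0.768, -0.0]
contact_force: [-1.9, 1.1, -3.1]
opening: 0.421
```

Request:
drive_tool([
  [0,0,0.02],
  [0,0,0.05],
  [0,0,0.07],
  [0,0,0.07],
], turn=[0,0,0,0], jaw=[0.3,0.3,0.3,0.3])

```text
clock: 32.53
position: [0.5396, -0.2996, 0.0468]
tool_rot: [0.001, 0.641, 0.768, 0.0]
contact_force: [-0.3, 0.9, -3.0]
opening: 0.418
```

```bash
python3 - <<'E'
from h import *
go([.538,-.298,.037],100)
E
```

```text
clock 32.53 pos [ 0.5396 -0.2996  0.0468] psi 100.3 F [-0.2769  0.9499 -3.0113] open 0.418
delta [0.019, -0.012, 0.098] turn 0.003
```

Request:
drive_tool([
  [0,0,0.02],
  [0,0,0.04],
  [0,0,0.05],
  [0,0,0.06],
  [0,0,0.06],
], turn=[0,0,0,0,0], jaw=[0.3,0.3,0.3,0.3,0.3])

```text
clock: 32.95
position: [0.5383, -0.2994, 0.0389]
tool_rot: [-0.0, 0.641, 0.767, -0.0]
contact_force: [-0.9, 0.0, -2.8]
opening: 0.418
```

Request:
drive_tool([
  [0,0,0.005],
  [0,0,0.01],
  [0,0,0.01],
], turn=[0,0,0], jaw=[0.3,0.3,0.3])

```text
clock: 33.2
position: [0.5384, -0.2995, 0.0379]
tool_rot: [-0.0, 0.641, 0.767, 0.0]
contact_force: [-0.7, 0.1, -2.6]
opening: 0.418
```

Request:
drive_tool([
  [0,0,0.005],
  [0,0,0.01],
  [0,0,0.01],
], turn=[0,0,0], jaw=[0.3,0.3,0.3])

```text
clock: 33.45
position: [0.5385, -0.2995, 0.037]
tool_rot: [0.0, 0.641, 0.768, 0.0]
contact_force: [-0.3, 0.2, -1.6]
opening: 0.419
```

Request:
drive_tool([
  [0,0,0.005],
  [0,0,0.005],
], turn=[0,0], jaw=[0.3,0.3])

```text
clock: 33.62
position: [0.5385, -0.2995, 0.0371]
tool_rot: [0.0, 0.641, 0.768, -0.0]
contact_force: [-1.6, 0.3, 1.0]
opening: 0.42
```

Floor contact. Release.

Request:
drive_tool([
  [0,0,0],
  [0,0,0],
  [0,0,0],
  [0,0,0],
  [0,0,0],
], turn=[0,0,0,0,0], jaw=[0.5,0.65,0.8,0.8,0.8])

```text
clock: 34.03
position: [0.5386, -0.2995, 0.0366]
tool_rot: [0.0, 0.641, 0.768, 0.0]
contact_force: [-0.5, 1.2, -0.3]
opening: 0.709
```

Request:
drive_tool([
  [0,0,0],
  [0,0,-0.1],
  [0,0,-0.4],
  [0,0,-0.8],
  [0,0,-1],
], turn=[0,0,0,0,0], jaw=[0.8,0.8,0.8,0.8,0.8])

```text
clock: 34.45
position: [0.54, -0.3005, 0.1418]
tool_rot: [0.003, 0.641, 0.767, 0.0]
contact_force: [0.3, -1.1, 1.2]
opening: 0.802
```

Request:
drive_tool([
  [0,0,-0.4],
  [0,0,-0.6],
  [0,0,-0.6],
  [0,0,-0.6],
], turn=[0,0,0,0], jaw=[0.8,0.8,0.8,0.8])

```text
clock: 34.78
position: [0.5394, -0.3001, 0.1995]
tool_rot: [0.002, 0.641, 0.768, 0.0]
contact_force: [0.0, 0.4, -0.0]
opening: 0.799
```

```bash
python3 - <<'E'
from h import *
s=observe();img=read_camera("wrist");cv2.imwrite("pics/w22.png",img);cm=cam("wrist",s)
for r in outline_of("pin_mid","wrist")[:2]: print(r['confidence'],r['point'],cylfit(cm,r['region'],[.5385,-.299],.004))
img=read_camera("side");cv2.imwrite("pics/s22.png",img)
cm=cam("side")
for r in outline_of("pin_mid","side"): print(r['confidence'],r['point'],cylfit(cm,r['region'],[.5385,-.299],.004))
for q,z in(("tube_mid",.05),("bottle_mid",.055),("driver_grip",.01)):
    for r in outline_of(q,"side")[:1]: print(q,r['point'],atz(cm,[r['point']],z))
go([.5385,-.299,.2],100)
E
```

```text
0.84 [253.8, 178.5] (array([ 0.5384, -0.3001]), np.float64(0.9713038878603544))
0.64 [242.0, 276.9] (array([ 0.5335, -0.303 ]), np.float64(0.0))
0.58 [230.3, 217.4] (array([ 0.5335, -0.303 ]), np.float64(0.0))
0.52 [309.7, 142.0] (array([ 0.5416, -0.3057]), np.float64(0.8722772277227723))
tube_mid [185.7, 162.4] [[0.7851 0.0168 0.05  ]]
bottle_mid [117.9, 220.0] [[0.7497 0.3015 0.055 ]]
driver_grip [324.5, 208.6] [[ 0.3754 -0.0389  0.01  ]]
clock 35.13 pos [ 0.5378 -0.2991  0.1949] psi 100.26 F [-0.1804 -0.4972  0.3438] open 0.8
delta [-0.001, 0.007, -0.051] turn 0.003
```

View pics/w22.png

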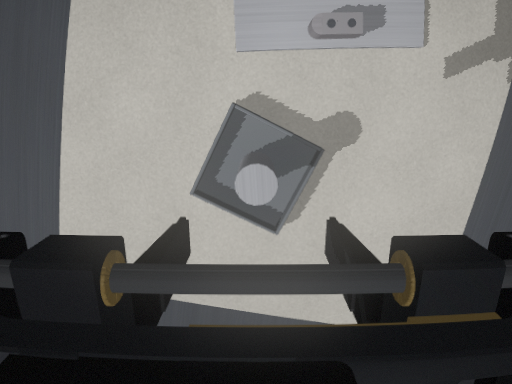

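View pics/s22.png

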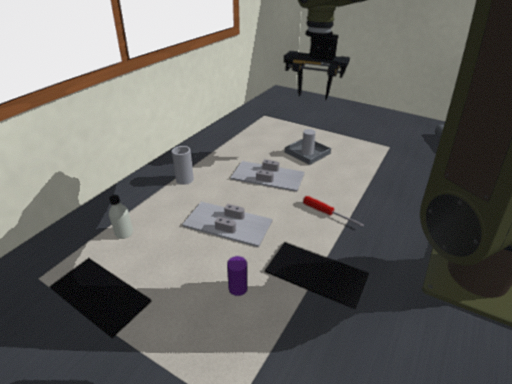

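```bash
python3 -c "
from bench import *
print(finish_job())"
```

```text
the job is handed in; nothing more can be done
None
```

The pin went through the go gauge, was stopped by the no-go gauge, and now stands upright and released in the grey tray. I handed the job in at about 35 s of the 72 s allowed; no verdict came back.

- **Go gauge:** I slid the pin along the plate from about x = -72 to +65 mm. The readings I took at the wrist stayed below about 4 N in the gap. A camera picture on the far side showed it upright and clear of the jaws.
- **No-go gauge, first approach:** With the fingers across the gap, the pin's foot dragged on the plate and it tilted before any noticeable contact force. I backed off, let it settle upright on the plate and re-gripped it with the fingers along the gap.
- **No-go gauge, second approach:** The jaws stopped the pin with its axis near x = -36 mm, about where I had worked out they would. I held it there for about 1.3 s at 9–10 N measured at the wrist.
- **What I could not confirm:** The wrist force is not the jaw force itself, because some of it may be drag on the plate. From the side camera I judged the tilt during pressing at 0–0.04 rad by eye, against the limit of 0.12.
- **Last checks:** The wrist camera puts the pin about 3 mm from the tray's centre. The side view differs by about 6 mm but also shows it upright. The gripper is open and about 11 cm above the top of the pin. The bottle and screwdriver show within 5 mm of their starting spots, which is within measuring noise. The tube reads 13 mm off on the same view, but its pixel position moved only about 3 px and nothing came near it.

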